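Turn a batch of fittings over in the hinged turnover tray

ROBOT

A 6-joint arm with a two-finger parallel gripper is mounted at the origin on the work surface. World frame = base frame: x ahead of the robot, y to its left, z up, the work surface at z = 0. Lengths are in m, angles in rad, forces in N, time in s.
With the tool pointing down it reaches from about 0.375 to 0.9 m from the base axis. Payload 3.1 kg.
Tool frame: the origin (TCP) lies midway between the tips of the shut fingers; the grasp point (between the pads) lies 19 mm behind it (pinch_z is the distance from the TCP to the grasp point, in m); z points along the fingers, y is the line along which they close (so a half turn about z gives the same grasp; the last joint's range is limited). The gripper opens to 85 mm and grips with 20 to 120 N. Pads are 22 mm wide; open, the fingers measure 114 mm over their backs; the gripper's body (76 mm by 85 mm) begins 54 mm behind the grasp point. The pads swing forward as they close: fully open they stand 13 mm farther back than shut.
Start: joints at [-1.413, 0.527, 1.433, -0, 1.181, -0.178], TCP at [0.206, -0.59, 0.196] pointing down, gripper open.
Joint ranges: [-3.08, 3.08], [-0.75, 2.2], [0.22, 2.44], [-1.43, 4.57], [0, 2.65], [-2.85, 2.85]. Speed limits (rad/s): [2.79, 2.79, 3.14, 3.14, 3.14, 3.14].

INTERFACE

Orientations are given as a unit quaternion [x, y, z, w].
In Python, from station import sense, snapshot, camera_params, sign_off, pinch_z gives the robot as it stands. The module is installed in compiled form; this text tells all that it offers.
- The arm moves only by the shell command python3 -m handwheel 'ROWS' [FORCE]. ROWS is JSON, a list that holds one entry, the list of rows, each a list of 7 numbers: the turn, a rotation vector about the tool's x, y, z in degrees, then the shift along the tool's x, y, z in m, then the opening, from 0 (shut) to 1 (fully open). A call has 1 to 20 rows; each row shifts and turns the commanded pose from where the row before left it, along the tool's axes as they then stand; what a row does not reach is not made up. A row lasts 1/8 s, in which the tool goes at most 62.5 mm and 10.7 degrees, less where a joint would pass 70% of its speed; a pose out of reach is approached as far as the arm can. A call with a gripper value outside its range is refused whole. The fingers move at their own pace and stop on an object; FORCE is the grip in N (left out, the last holds). Time passes only in rows, so rows that do not move let the fingers close. It gives the time, the measured TCP pose, the force, the opening and the grip force at its end, in the units of the state.
- sense(): the state, without advancing time (a new reading comes with each control period).
- snapshot(name): name is "scene" or "side" or "wrist"; returns the picture (480x640x3 uint8, red, green, blue); there is no depth.
- camera_params(name): a dict with "fx", "fy", "cx", "cy" (pixels), "world_to_cam" (4x4, takes a point from world to camera coordinates); the wrist camera has in their place "mount" (4x4, takes a point from camera to tool coordinates, whose origin is the TCP and whose axes are the flange's). Camera axes: x right, y down, z forward; pixel columns grow to the right and rows downward; lengths in m; the calibration is good to about 2 mm. A picture is of the moment at which its call begins: read the wrist's pose just before it. camera_params takes no time and is no camera call.
- sign_off(): hands the job in; it is judged then, once.
The state is a dict: "t": time; "q": joint angles; "qd": joint speeds; "tau": joint torques, N m; "tcp_pos": TCP position; "tool_rot": TCP orientation; "force": force on the tool from outside, world axes, zero at the start; "ft_torque": the same for the moment, N m; "finger_gap": opening from 0.0 (shut) to 1.0 (fully open); "gripper_force": force on a finger pad.
Only numpy, scipy, OpenCV 4.12 (cv2) and the standard library are available. Lean on these libraries where they do the work, as an engineer would, in place of code of your own. Each camera call takes 0.05 s, during which the arm holds its last target. There are 200 camera calls.

TASK

Push the half-open turnover tray's lid back out of the way, lay every steel fitting from the shallow blue pan into its V-saddles, one to a pair of saddles, gripping the thin-walled fittings lightly, then shut the lid right down and swing the red-knobbed latch fully over the lid's lip. Only when it is latched, turn the whole tray over by its handle and leave it lying flat, upside down and still latched, squarely in the middle of the green mat with the fittings in their saddles. Leave the measuring tools on the bench where they are.

Things in the scene. Friction and masses are not known exactly. Their poses are not given: they have to be found in the camera images.
- holder_mid (a point): middle of the shut turnover tray, on the parting plane, 26 mm above its underside. The tray is a loose hinged clamshell, 190 mm (x) by 96 mm (y) by 52 mm (z) shut, about 0.57 kg: aluminium base, blue-framed clear lid, clear floor. z points from base to lid (up at the start, down once turned over). Lid hinge along x at y = -48 mm, z = 0; handle on the +y side, latch on the +x end
- saddle_left (a point): centre of a fitting lying in the tray's first pair of white V-saddles, at x = -54 mm of holder_mid, y = z = 0; axes as holder_mid. The fitting's axis lies along y, either end first, 6 mm free either way. The saddles are 90 degree Vs, 12 mm wide, at y = +-30 mm, 28 mm wide at their rim (z = 0); between them it is free for fingers down to the tray's floor, 22 mm below
- saddle_mid (a point): the same for the second pair of saddles, at x = 0. Base walls are 4 mm thick and end at z = 0; with the lid shut, white bars in it stop 2 mm above the fittings' tubes, so they stay in the saddles when the tray is turned over
- saddle_right (a point): the same for the third pair of saddles, at x = +54 mm
- handle_mid (a point): middle of the tray's handle: a black sleeve, 18 mm diameter, 58 mm long, along x, turning freely on its axle between two arms (6 mm thick, outer faces at x = +-36 mm, ends 13 mm beyond the axle); axes as holder_mid, at its y = 96 mm, z = 0, 39 mm clear of the front wall. Held from above by the sleeve, a finger either side, the tray hangs and swings freely, hinge edge down
- back_mid (a point): middle of the tray's back, the hinge side, at y = -48 mm of holder_mid (z = 0); axes as holder_mid. The back walls are white nylon that slides easily (friction 0.12). To roll the tray over, stand this edge on the mat and lead the handle in an arc of 144 mm about the lid's back edge (z = +26 mm); pushed straight down while near upright the tray only jams
- lid (a joint): lid angle, rad: 0 shut, 2.1 fully back; starts half open (0.75 to 1.35), leaning over the saddles. The hinge is stiff (0.07 N m): the lid stays where it is left, must be pushed back past upright (1.75 or more) to clear the gripper, and later pushed right down. The shut lid's top is 52 mm above the tray's underside. Push gently: a hard shove tips the tray
- lid_edge (a point): middle of the lower rim of the lid's front wall (its free edge): in the lid's frame 96 mm (y) from the hinge axis, z = 0; the lid's outer face (top when shut) is 26 mm further along its z. Axes turn with the lid; as holder_mid's when shut
- latch (a joint): latch angle, rad: 0 swung out along the tray's +x, 1.57 fully latched (arm along the tray's +y, over the blue lip on the lid's +x end); anticlockwise from above to latch. Light friction (0.02 N m), stays where it is left. Its arm passes 2 mm over the lip only when the lid is shut
- latch_knob (a point): middle of the latch's red knob, 14 mm diameter, 22 mm tall, from 26 to 48 mm above the tray's underside. It circles at 34 mm about the upright pivot at x = 110 mm, y = -22 mm of holder_mid; its x axis points along the arm away from the pivot
- fitting_a_mid (a point): bright steel pipe fitting: a hexagon 24 mm across flats (27.7 corners), 24 mm long, in the middle, round 20 mm tube 26 mm long either side, 76 mm long in all, about 100 g, thin-walled: grip lightly, at most some 40 N a finger. This point is its centre, x along its axis. Lies on a flat, centre 12 mm above the pan's floor. May be absent (None)
- fitting_b_mid (a point): bright steel pipe fitting: a hexagon 24 mm across flats (27.7 corners), 24 mm long, in the middle, round 20 mm tube 26 mm long either side, 76 mm long in all, about 100 g, thin-walled: grip lightly, at most some 40 N a finger. This point is its centre, x along its axis. Lies on a flat, centre 12 mm above the pan's floor. May be absent (None)
- fitting_c_mid (a point): bright steel pipe fitting: a hexagon 24 mm across flats (27.7 corners), 24 mm long, in the middle, round 20 mm tube 26 mm long either side, 76 mm long in all, about 100 g, thin-walled: grip lightly, at most some 40 N a finger. This point is its centre, x along its axis. Lies on a flat, centre 12 mm above the pan's floor. May be absent (None)
- pan_floor (a point): middle of the inner floor of the shallow blue pan that holds the fittings, fixed, 320 mm (x) by 200 mm (y), walls 4 mm thick, their rim 10 mm above the bench; floor top 4 mm above the bench, at this point
- mat_mid (a point): middle of the top of the green mat, fixed, 280 mm (x) by 190 mm (y), 3 mm thick; its axes are parallel to its edges
- caliper: dial caliper lying flat, 190 mm long (along its x), loose; not to be disturbed. Origin at the middle of its underside
- plug_gauge: plug gauge lying on the bench, 118 mm long (along its x), 24 mm thick, loose; not to be disturbed. Origin at the middle of its underside
- ring_gauge: steel ring gauge lying flat, 64 mm across, 18 mm high, loose; not to be disturbed. Origin at the middle of its underside
Not all that is in view belongs to the job. What is shaped like the part that bears fitting_c_mid but turquoise is not meant.

How it is judged:
By the outcome, as a careful person would: the job done as asked, in the order asked, and still so for the second after the job is handed in, with the robot touching nothing.
Of fitting_a, fitting_b, fitting_c only 2 to 3 are there at a start; the rules pass over those that are not, and their reading is None.
At some moment in a run one of fitting_a, fitting_b, fitting_c may be knocked a few centimetres aside while the robot is not near it.
Once in a run the grip may slacken for a moment while it holds something.
It also fails if it takes over 208 s, if anything falls off the work surface, if the arm or the gripper's body presses on something with over 40 N, if the wrist force passes 120 N, or if a joint passes its speed limit or range.

## Working session

There is one attempt and no reset: what is moved stays moved. The work goes in short steps, Python scripts to look and compute and a shell command to move; the robot and the scene stay as the last step left them, time stands still between calls to the robot, and variables do not carry over. Pictures are saved under pics/ and viewed, at most 14 in all, crops included, and the job is handed in when it is done.

```bash
mkdir -p pics; cat > h.py <<'E'
import numpy as np, cv2
from station import sense, snapshot, camera_params, pinch_z
from scipy.spatial.transform import Rotation as R
def cam(name):
    p=camera_params(name); K=np.array([[p['fx'],0,p['cx']],[0,p['fy'],p['cy']],[0,0,1.]])
    if name=='wrist':
        s=sense(); T=np.eye(4); T[:3,:3]=R.from_quat(s['tool_rot']).as_matrix(); T[:3,3]=s['tcp_pos']
        c2w=T@np.array(p['mount'])
    else: c2w=np.linalg.inv(np.array(p['world_to_cam']))
    return K,c2w
def grab(name,fn):
    kc=cam(name); im=snapshot(name)[:,:,::-1].copy(); cv2.imwrite('pics/'+fn,im); return im,kc
def ray(kc,u,v):
    K,c=kc; d=c[:3,:3]@np.linalg.inv(K)@np.array([u,v,1.]); return c[:3,3],d/np.linalg.norm(d)
def onz(kc,u,v,z):
    o,d=ray(kc,u,v); return o+d*(z-o[2])/d[2]
def proj(kc,p):
    K,c=kc; q=np.linalg.inv(c)@np.r_[p,1.]; q=K@q[:3]; return q[:2]/q[2]
def tri(k1,a,k2,b):
    o1,d1=ray(k1,*a); o2,d2=ray(k2,*b); A=np.c_[d1,-d2]; t=np.linalg.lstsq(A,o2-o1,rcond=None)[0]
    p,q=o1+t[0]*d1,o2+t[1]*d2; return (p+q)/2,np.linalg.norm(p-q)
E
python3 - <<'E'
from h import *
for n in('scene','side','wrist'):
    im,kc=grab(n,n+'0.png'); print(n,kc[0][0,0],kc[1].round(3).tolist())
print(pinch_z); s=sense(); print(s)
print(camera_params('wrist')['mount'])
E
```

```text
scene 551.9665893975399 [[0.799, 0.471, -0.375, 0.95], [0.602, -0.617, 0.507, -0.656], [0.008, -0.631, -0.776, 1.059], [0.0, 0.0, 0.0, 1.0]]
side 624.747250842831 [[-0.681, -0.524, 0.512, -0.417], [-0.733, 0.487, -0.476, 0.838], [0.001, -0.699, -0.715, 1.327], [0.0, 0.0, 0.0, 1.0]]
wrist 400.15950749725585 [[0.328, -0.897, -0.297, 0.282], [-0.945, -0.312, -0.101, -0.564], [-0.002, 0.314, -0.95, 0.374], [0.0, 0.0, 0.0, 1.0]]
0.0187
{'t': 0.15, 'q': array([-1.41348228e+00,  5.28282984e-01,  1.43359894e+00,  3.40274417e-05,
        1.18143716e+00, -1.78471132e-01]), 'qd': array([-0.00014966, -0.00219213, -0.00360349,  0.00165338,  0.00059609,
       -0.00152017]), 'tau': array([ 9.20641069e-04, -4.42744160e+01, -1.78275347e+01, -1.21235730e-04,
        5.62709072e-03, -1.80716847e-05]), 'tcp_pos': array([ 0.20590148, -0.58946097,  0.19524271]), 'tool_rot': array([ 9.85939829e-01,  1.67098500e-01,  2.48652225e-05, -8.63001286e-04]), 'force': array([-0.12710727,  0.4418227 ,  0.2867765 ]), 'ft_torque': array([ 0.03469826, -0.02821925, -0.01987145]), 'gripper_force': 0.0, 'finger_gap': 1.0028239948524391}
[[-1.30651453e-03 -9.49461111e-01 -3.13881970e-01  8.07187016e-02]
 [ 9.99999145e-01 -1.22129916e-03 -4.68129346e-04  6.04551290e-04]
 [ 6.11268247e-05 -3.13882313e-01  9.49461895e-01 -1.78463957e-01]
 [ 0.00000000e+00  0.00000000e+00  0.00000000e+00  1.00000000e+00]]
```

View pics/scene0.png

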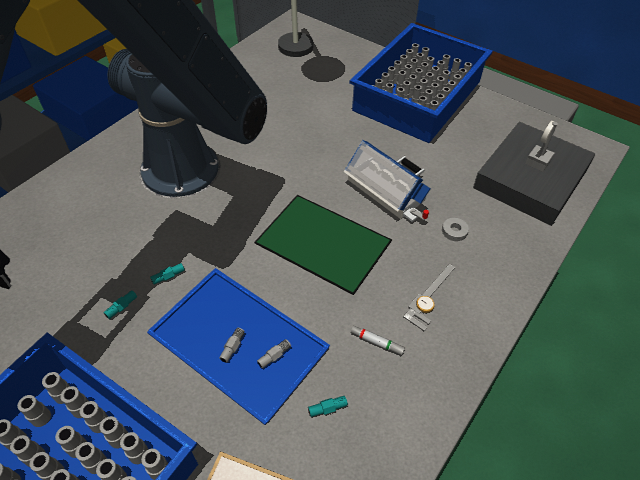

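View pics/side0.png

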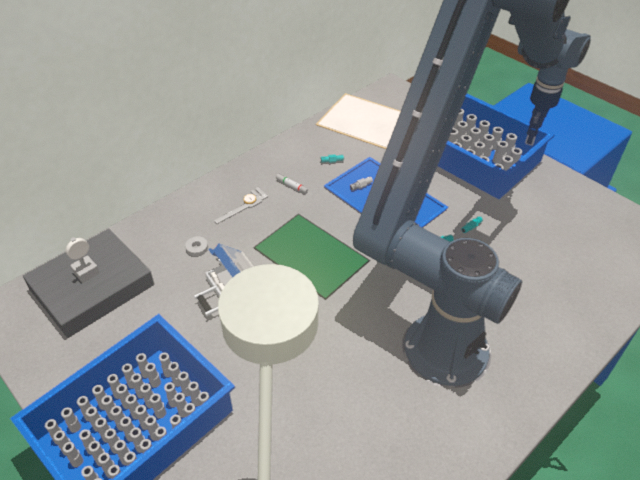

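```bash
python3 - <<'E'
from h import *
im=cv2.imread('pics/scene0.png'); kc=cam('scene'); ks=cam('side'); sd=cv2.imread('pics/side0.png')
hsv=cv2.cvtColor(im,cv2.COLOR_BGR2HSV)
def quad(m,z,k):
    c=max(cv2.findContours(m,0,2)[0],key=cv2.contourArea)
    (q)=cv2.approxPolyDP(c,0.03*cv2.arcLength(c,True),True)[:,0]
    P=np.array([onz(k,u,v,z)[:2] for u,v in q]); print(q.tolist(),P.round(3).tolist(),P.mean(0).round(4)); 
    for i in range(len(P)): 
        d=P[(i+1)%len(P)]-P[i]; print('  side',np.hypot(*d).round(3),np.degrees(np.arctan2(d[1],d[0])).round(1))
g=cv2.inRange(hsv,(45,80,20),(80,255,140)); g[:190]=0;g[300:]=0;g[:,:240]=0;g[:,400:]=0; quad(g,0.003,kc)
b=cv2.inRange(hsv,(105,120,40),(125,255,255)); b[:265]=0;b[425:]=0;b[:,:145]=0;b[:,335:]=0; b[330:,:190]=0; quad(b,0.010,kc)
# fittings
pan=np.zeros_like(b); cv2.fillConvexPoly(pan,np.array([[218,275],[322,348],[266,412],[156,330]]),255)
f=cv2.inRange(hsv,(0,0,0),(180,90,255))&pan; f=cv2.morphologyEx(f,cv2.MORPH_CLOSE,np.ones((3,3)))
for c in cv2.findContours(f,0,2)[0]:
    if cv2.contourArea(c)>60:
        r=cv2.minAreaRect(c); bx=cv2.boxPoints(r); o=onz(kc,*r[0],0.016)
        l=sorted([(np.hypot(*(bx[i]-bx[i-1])),i) for i in range(2)])[-1][1]
        a,b2=onz(kc,*bx[l],.016),onz(kc,*bx[l-1],.016); d=b2-a
        print('fit',r,o.round(4),'len',np.hypot(*d[:2]).round(4),'ang',np.degrees(np.arctan2(d[1],d[0])).round(1))
r=cv2.inRange(hsv,(0,150,120),(8,255,255))|cv2.inRange(hsv,(174,150,120),(180,255,255))
for c in cv2.findContours(r,0,2)[0]:
    if cv2.contourArea(c)>8: (u,v),w,_=cv2.minAreaRect(c); print('red',u,v,w,onz(kc,u,v,.037).round(4))
cv2.imwrite('pics/tray.png',cv2.resize(im[125:265,325:485],None,fx=4,fy=4,interpolation=2))
cv2.imwrite('pics/trays.png',cv2.resize(sd[225:335,180:290],None,fx=4,fy=4,interpolation=2))
E
```

```text
[[297, 196], [256, 241], [353, 291], [389, 239]] [[0.319, 0.109], [0.333, -0.07], [0.604, -0.046], [0.588, 0.133]] [0.4608 0.0317]
  side 0.179 -85.6
  side 0.272 5.0
  side 0.18 95.1
  side 0.27 -174.9
[[215, 268], [149, 329], [189, 329], [190, 366], [265, 424], [329, 345]] [[0.314, -0.192], [0.313, -0.395], [0.381, -0.343], [0.444, -0.403], [0.645, -0.402], [0.643, -0.192]] [ 0.4566 -0.3215]
  side 0.203 -90.2
  side 0.086 37.2
  side 0.087 -43.4
  side 0.2 0.4
  side 0.21 90.4
  side 0.329 -180.0
fit ((273.9800109863281, 353.1400146484375), (12.20000171661377, 37.400001525878906), 53.13010025024414) [ 0.565  -0.2791  0.016 ] len 0.0791 ang -101.9
fit ((231.9264678955078, 344.45587158203125), (12.347898483276367, 36.872196197509766), 30.963754653930664) [ 0.4821 -0.317   0.016 ] len 0.081 ang -76.5
red 361.9000244140625 332.79998779296875 (2.2135939598083496, 8.538147926330566) [ 0.689  -0.1399  0.037 ]
red 425.7500305175781 211.25 (4.242640495300293, 3.535533905029297) [0.6248 0.2378 0.037 ]
```

View pics/tray.png

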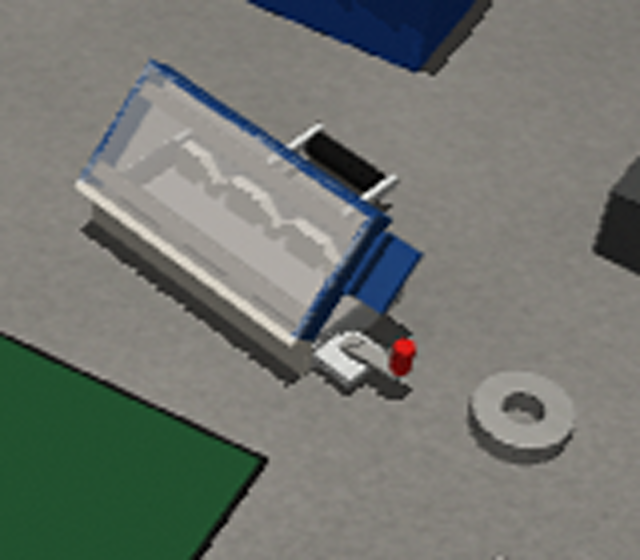

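```bash
python3 - <<'E'
from h import *
kc=cam('scene')
c=lambda u,v:(325+u/4,125+v/4)
for n,p,z in[('hl',(80,185),.026),('hr',(297,347),.026),('hand',(345,160),.03),('knob',(402,357),.037),('lidtl',(153,62),.1),('arml',(322,127),.026),('armr',(395,180),.026)]:
    print(n,onz(kc,*c(*p),z).round(4))
E
```

```text
hl [0.3784 0.241  0.026 ]
hr [0.5693 0.2056 0.026 ]
hand [0.5081 0.3653 0.03  ]
knob [0.6292 0.2287 0.037 ]
lidtl [0.3914 0.299  0.1   ]
arml [0.4772 0.3877 0.026 ]
armr [0.5429 0.373  0.026 ]
```

View pics/trays.png

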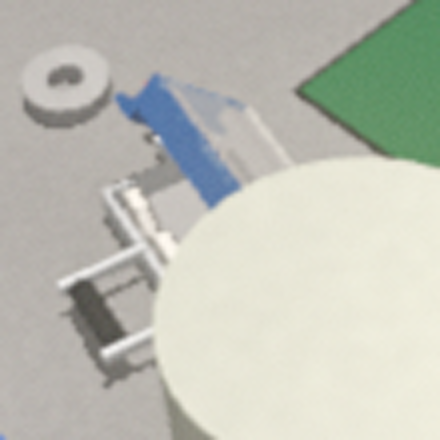

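```bash
python3 -m handwheel '[[[0,0,-10,0,0,-0.02,0.0],[0,0,-10,0,0,-0.02,0.0],[0,0,-10,0,0,-0.02,0.0],[0,0,-10,0,0,-0.02,0.0],[0,0,-10,0,0,-0.02,0.0],[0,0,-10,0,0,-0.02,0.0],[0,0,0,0.042,0.03,0,0],[0,0,0,0.042,0.03,0,0],[0,0,0,0.042,0.03,0,0],[0,0,0,0.042,0.03,0,0],[0,0,0,0.042,0.03,0,0],[0,0,0,0.042,0.03,0,0],[0,0,0,0.042,0.03,0,0],[0,0,0,0.042,0.025,0,0]]]' 25
python3 -m handwheel '[[[0,0,0,0.037,-0.007,0,0],[0,0,0,0.037,-0.007,0,0],[0,0,0,0.037,-0.007,0,0],[0,0,0,0.037,-0.007,0,0],[0,0,0,0.037,-0.007,0,0],[0,0,0,0.037,-0.007,0,0],[0,0,0,0.037,-0.007,0,0],[0,0,0,0.037,-0.007,0,0],[0,0,0,0.037,-0.007,0,0],[0,0,0,0.037,-0.007,0,0],[0,0,0,0.037,-0.007,0,0],[0,0,0,0.037,-0.007,0,0],[0,0,0,0.037,-0.007,0,0],[0,0,0,0.037,-0.007,0,0],[0,0,0,0.037,-0.007,0,0],[0,0,0,0,0,0,0]]]'
python3 - <<'E'
from h import *
im,k=grab('wrist','w1.png'); s=sense(); print(s['t'],s['tcp_pos'],R.from_quat(s['tool_rot']).as_matrix().round(3).tolist(), s['q'].round(2)); print(onz(cam('scene'),295,45,0))
E
```

```text
t: 1.9
tcp_pos: [0.5006, -0.3024, 0.3156]
tool_rot: [0.77, 0.638, -0.0, -0.0]
force: [-0.1, -0.6, 0.2]
finger_gap: -0.002
gripper_force: 0.0
t: 3.9
tcp_pos: [0.4994, 0.2631, 0.3155]
tool_rot: [0.769, 0.639, -0.0, -0.0]
force: [0.3, -0.3, 0.1]
finger_gap: 0.002
gripper_force: 0.0
3.95 [0.49949906 0.26165587 0.31548579] [[0.184, 0.983, -0.001], [0.983, -0.184, -0.001], [-0.001, -0.001, -1.0]] [ 0.28  0.33  1.43 -0.    1.39  0.47]
[-0.12768794  0.66397291  0.        ]
```

View pics/w1.png

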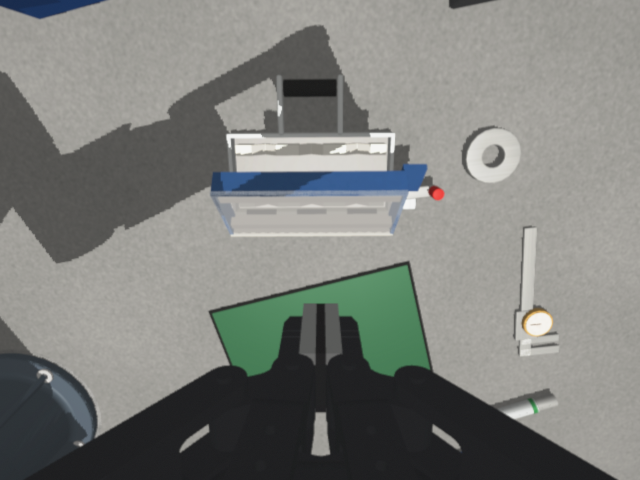

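```bash
python3 - <<'E'
from h import *
k=cam('wrist')
for n,p,z in[('fl',(227,134),.026),('fr',(394,134),.026),('hl',(231,236),.026),('hr',(395,236),.026),('arml',(278,77),.026),('armr',(342,77),.026),('sleeve',(310,88),.035),('knob',(438,193),.048)]:
    print(n,onz(k,*p,z).round(4))
# lid rim: find height where width of blue 212->404 spans 0.190
for z in(.08,.09,.1,.11):
    a,b=onz(k,213,173,z),onz(k,405,173,z); print(z,a.round(4),b.round(4),np.linalg.norm(a-b).round(4))
E
```

```text
fl [0.4067 0.336  0.026 ]
fr [0.5919 0.3009 0.026 ]
hl [0.3804 0.2182 0.026 ]
hr [0.5776 0.1809 0.026 ]
arml [0.4763 0.3834 0.026 ]
armr [0.5443 0.3705 0.026 ]
sleeve [0.5083 0.3656 0.035 ]
knob [0.6288 0.2298 0.048 ]
0.08 [0.395  0.3016 0.08  ] [0.5891 0.2649 0.08  ] 0.1976
0.09 [0.3979 0.3026 0.09  ] [0.5873 0.2667 0.09  ] 0.1928
0.1 [0.4007 0.3035 0.1   ] [0.5855 0.2686 0.1   ] 0.1881
0.11 [0.4036 0.3045 0.11  ] [0.5837 0.2704 0.11  ] 0.1833
```

```bash
python3 -m handwheel '[[[0,0,0,0.0275,-0.0055,0,0],[0,0,0,0.0275,-0.0055,0,0],[0,0,0,0,0,0.0388,0],[0,0,0,0,0,0.0388,0],[0,0,0,0,0,0.0388,0],[0,0,0,0,0,0.0388,0],[0,0,0,0,0,0.0388,0],[0,0,0,0,0,0.0388,0],[0,0,0,0,0,0,0],[0,0,0,0,0,0,0]]]'
python3 -m handwheel '[[[0,0,0,-0.01,0,0,0],[0,0,0,-0.01,0,-0.001,0],[0,0,0,-0.01,0,-0.006,0],[0,0,0,-0.01,0,-0.007,0],[0,0,0,-0.01,0,-0.0045,0],[0,0,0,-0.01,0,-0.003,0],[0,0,0,-0.01,0,-0.0025,0],[0,0,0,-0.01,0,-0.001,0],[0,0,0,-0.01,0,0,0],[0,0,0,-0.01,0,0.001,0],[0,0,0,-0.01,0,0.003,0],[0,0,0,-0.01,0,0.0025,0],[0,0,0,-0.004,0,0.0015,0],[0,0,0,0,0,0,0],[0,0,0,0,0,0,0],[0,0,0,0.02,0,0,0],[0,0,0,0.03,0,-0.05,0],[0,0,0,0.03,0,-0.06,0],[0,0,0,0.03,0,-0.06,0],[0,0,0,0,0,-0.04,0]]]'
python3 - <<'E'
from h import *
im,k=grab('wrist','w2.png'); im2,_=grab('scene','s2.png')
cv2.imwrite('pics/c2.png',np.hstack([cv2.resize(im,(440,330)),cv2.resize(im2[110:250,320:480],(360,330),interpolation=2)]))
s=sense(); print(s['tcp_pos'])
E
```

```text
t: 5.2
tcp_pos: [0.5007, 0.3168, 0.0844]
tool_rot: [0.771, 0.637, 0.001, 0.0]
force: [-0.2, 0.3, 0.2]
finger_gap: 0.0
gripper_force: 0.0
t: 7.7
tcp_pos: [0.4969, 0.3032, 0.3054]
tool_rot: [0.769, 0.639, 0.003, 0.0]
force: [0.5, -0.3, -0.7]
finger_gap: -0.001
gripper_force: 0.0
[0.49892192 0.30280724 0.30805401]
```

View pics/c2.png

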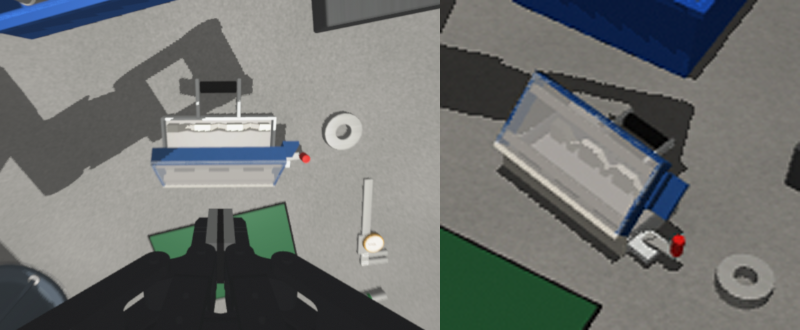

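```bash
python3 - <<'E'
from h import *
im=cv2.imread('pics/w2.png'); k=cam('wrist'); hsv=cv2.cvtColor(im,cv2.COLOR_BGR2HSV)
b=cv2.inRange(hsv,(100,100,40),(130,255,255)); b[:150]=0; b[300:]=0
for v in range(206,240,3):
    x=np.where(b[v,150:460])[0]+150; print(v,(x.min(),x.max(),len(x)) if len(x) else None)
for v,a,c in((172,234,404),):pass
E
```

```text
206 (np.int64(411), np.int64(433), 23)
209 (np.int64(410), np.int64(434), 25)
212 (np.int64(409), np.int64(433), 25)
215 (np.int64(290), np.int64(432), 143)
218 (np.int64(222), np.int64(430), 209)
221 (np.int64(222), np.int64(427), 206)
224 (np.int64(222), np.int64(425), 204)
227 (np.int64(221), np.int64(424), 204)
230 (np.int64(221), np.int64(415), 195)
233 (np.int64(233), np.int64(366), 123)
236 None
239 None
```

```bash
python3 - <<'E'
import cv2,numpy as np
im=cv2.imread('pics/w2.png'); cv2.imwrite('pics/w2c.png',cv2.resize(im[100:290,200:460],None,fx=3,fy=3,interpolation=2))
E
```

```text
(no output)
```

View pics/w2c.png

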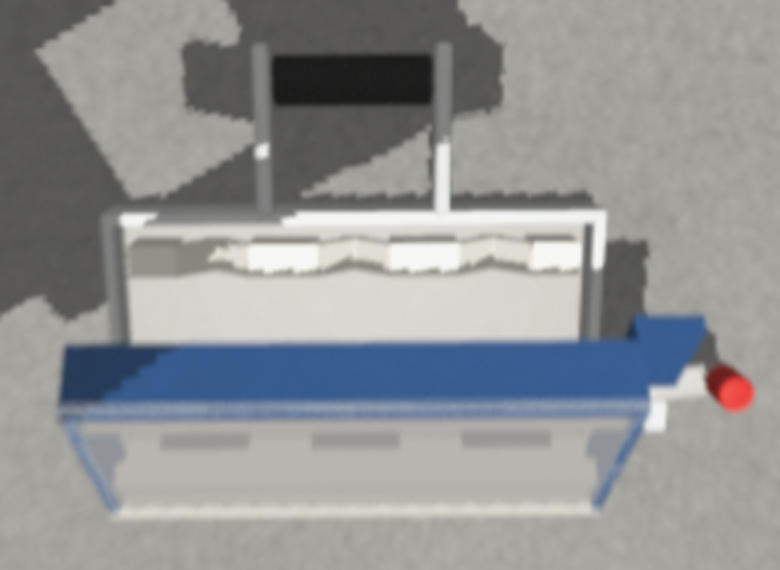

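```bash
python3 - <<'E'
from h import *
k=cam('wrist')
c=lambda u,v:(200+u/3,100+v/3)
M=np.array([.490,.2705]); tx=np.array([.983,-.186]); ty=np.array([.186,.983])
T=lambda p:((p[:2]-M)@np.c_[tx,ty]).round(4)
for n,p,z in[('fl',c(105,217),.026),('fr',c(603,212),.026),('armend',c(352,43),.026),('knob',c(737,385),.046)]:
    print(n,onz(k,*p,z).round(4),T(onz(k,*p,z)))
for z in(.08,.09,.1,.11,.12):
    a,b=onz(k,*c(65,346),z),onz(k,*c(645,341),z); print(z,T(a),T(b),np.linalg.norm(a-b).round(4),T(onz(k,*c(60,408),z)),T(onz(k,*c(650,402),z)))
E
```

```text
fl [0.4097 0.3361 0.026 ] [-0.0911  0.0495]
fr [0.5966 0.3024 0.026 ] [0.0989 0.0512]
armend [0.5139 0.3805 0.026 ] [0.003  0.1126]
knob [0.6353 0.2309 0.046 ] [ 0.1502 -0.0119]
0.08 [-0.0971  0.0124] [0.1049 0.0137] 0.2019 [-0.1006 -0.0101] [ 0.1083 -0.0085]
0.09 [-0.0947  0.0148] [0.1023 0.0161] 0.197 [-0.0981 -0.0071] [ 0.1056 -0.0055]
0.1 [-0.0923  0.0173] [0.0998 0.0185] 0.192 [-0.0956 -0.0041] [ 0.103  -0.0026]
0.11 [-0.0899  0.0198] [0.0972 0.021 ] 0.187 [-0.0931 -0.0011] [0.1004 0.0004]
0.12 [-0.0875  0.0222] [0.0946 0.0234] 0.1821 [-0.0906  0.0019] [0.0977 0.0034]
```

```bash
python3 -m handwheel '[[[0,0,0,0.018,0,0,0],[0,0,0,0,0,0.045,0],[0,0,0,0,0,0.045,0],[0,0,0,0,0,0.045,0],[0,0,0,0,0,0.045,0],[0,0,0,0,0,0.045,0],[0,0,0,0,0,0,0],[0,0,0,-0.01,0,0,0],[0,0,0,-0.01,0,0,0],[0,0,0,-0.01,0,-0.006,0],[0,0,0,-0.01,0,-0.007,0],[0,0,0,-0.01,0,-0.0045,0],[0,0,0,-0.01,0,-0.003,0],[0,0,0,-0.01,0,-0.0025,0],[0,0,0,0,0,0,0],[0,0,0,0,0,0,0]]]'
python3 - <<'E'
from h import *
im,k=grab('side','s3.png'); im2,_=grab('scene','s3b.png')
cv2.imwrite('pics/c3.png',np.hstack([cv2.resize(im[190:330,160:300],(400,400),interpolation=2),cv2.resize(im2[110:250,320:460],(400,400),interpolation=2)]))
s=sense(); print(s['tcp_pos'],s['force'])
E
```

```text
t: 9.8
tcp_pos: [0.4865, 0.2483, 0.0999]
tool_rot: [0.77, 0.638, 0.0, -0.0]
force: [0.4, 0.5, -0.3]
finger_gap: 0.006
gripper_force: 0.0
[0.4864148  0.24849091 0.09981548] [-0.92918358  0.44296844 -0.31131505]
```

View pics/c3.png

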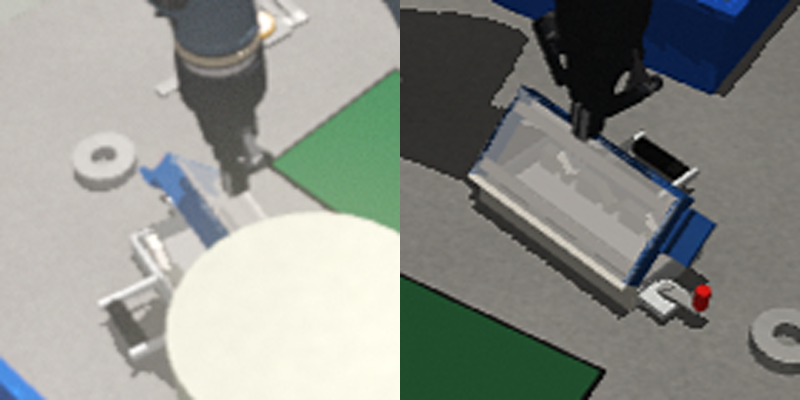

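```bash
python3 - <<'E'
from h import *
k=cam('scene'); w=cam('side')
s=sense(); print('tcp',proj(k,s['tcp_pos']),proj(w,s['tcp_pos']))
M=np.array([.490,.2705,.026]); tx=np.array([.983,-.186,0]); ty=np.array([.186,.983,0]); tz=np.array([0,0,1.])
for th in(.6,.75,.85,1,1.15,1.3):
    ly=np.cos(th)*ty+np.sin(th)*tz; lz=-np.sin(th)*ty+np.cos(th)*tz
    H=M-.048*ty
    f=lambda x,y,z:proj(k,H+x*tx+y*ly+z*lz).round(0).tolist()
    print(th,'rimL',f(-.095,.096,0),'topL',f(-.095,.096,.026),'rimR',f(.095,.096,0),'topR',f(.095,.096,.026),'side topR',proj(w,H+.095*tx+.096*ly+.026*lz).round(),proj(w,H+.095*tx+.096*ly).round())
E
```

```text
tcp [383.55256199 166.74758949] [242.390753   265.19889457]
0.6 rimL [370.0, 144.0] topL [367.0, 140.0] rimR [425.0, 182.0] topR [423.0, 179.0] side topR [213. 248.] [209. 255.]
0.75 rimL [368.0, 142.0] topL [364.0, 140.0] rimR [424.0, 181.0] topR [420.0, 179.0] side topR [217. 244.] [211. 251.]
0.85 rimL [367.0, 141.0] topL [362.0, 140.0] rimR [422.0, 180.0] topR [418.0, 179.0] side topR [219. 241.] [213. 249.]
1 rimL [364.0, 141.0] topL [358.0, 140.0] rimR [420.0, 180.0] topR [415.0, 180.0] side topR [224. 238.] [217. 245.]
1.15 rimL [361.0, 141.0] topL [354.0, 142.0] rimR [417.0, 180.0] topR [411.0, 182.0] side topR [229. 235.] [221. 241.]
1.3 rimL [357.0, 142.0] topL [350.0, 144.0] rimR [413.0, 182.0] topR [407.0, 185.0] side topR [233. 232.] [225. 238.]
```

```bash
cat >> h.py <<'E'
def lidblue(im):
    hsv=cv2.cvtColor(im,cv2.COLOR_BGR2HSV); b=cv2.inRange(hsv,(100,110,50),(125,255,255)); b[:130]=0;b[230:]=0;b[:,:325]=0;b[:,440:]=0
    b[:150,372:]=0
    n,l,st,ce=cv2.connectedComponentsWithStats(b)
    v,u=np.where(b); return len(u),(u.min(),v[u==u.min()].mean()),(u[v==v.min()].mean(),v.min()),(u.max(),v[u==u.max()].mean()),(u[v==v.max()].mean(),v.max())
E
python3 - <<'E'
from h import *
for f in('scene0','s2','s3b'): print(f,lidblue(cv2.imread(f'pics/{f}.png')))
a=cv2.imread('pics/scene0.png').astype(int);
for f in('s2','s3b'):
    d=np.abs(cv2.imread(f'pics/{f}.png').astype(int)-a).sum(2)[135:225,335:435]
    print(f); print('\n'.join(''.join('#' if x>60 else '.' for x in r[::2]) for r in d[::3]))
E
```

```text
scene0 (409, (np.int64(349), np.float64(162.0)), (np.float64(363.0), np.int64(140)), (np.int64(429), np.float64(188.5)), (np.float64(401.5), np.int64(209)))
s2 (416, (np.int64(349), np.float64(162.0)), (np.float64(364.5), np.int64(141)), (np.int64(429), np.float64(188.5)), (np.float64(403.0), np.int64(209)))
s3b (338, (np.int64(349), np.float64(162.0)), (np.float64(363.0), np.int64(140)), (np.int64(429), np.float64(188.5)), (np.float64(403.0), np.int64(209)))
s2
#######...........................................
#########.........................................
#############..#####..............................
#############.....#########.......................
############....##..##############................
###########.......##......################........
##########....##....##...........###############..
#########....#####................###############.
..######....######............####..#############.
...........####....##.......#..#.......#########..
..........###.......##.......#...........#######..
.....................##.........#..........#####..
.....................
[... 1730 characters left out ...]
....................###..............
..................................................
..................................................
..................................................
..................................................
..................................................
..................................................
..................................................
..................................................
..................................................
..................................................
..................................................
..................................................
..................................................
```

```bash
python3 - <<'E'
from h import *
p=camera_params('wrist'); K,_=cam('wrist'); T=np.eye(4); 
T[:3,:3]=np.array([[0.184,0.983,-0.001],[0.983,-0.184,-0.001],[-0.001,-0.001,-1.0]]); T[:3,3]=[0.4995,0.26166,0.31549]
kw=(K,T@np.array(p['mount'])); k=cam('scene')
M=np.array([.490,.2705,0]); B=np.array([[.983,-.186,0],[.186,.983,0],[0,0,1]])
for n,a,bs in(('L',(363,140.5),((212,173),(212,191))),('lip',(429.5,188),((427,166),(420,189))),('R',(421,180),((405,172),(404,190))),('knobtop',(425.5,210.5),((438,193),)),('hl',(345,171.5),((231,236),))):
    for b in bs:
        P,e=tri(k,a,kw,b); print(n,b,(B@(P-M)).round(4),e.round(4))
im,kk=grab('wrist','w4.png'); 
d=cv2.inRange(cv2.cvtColor(im,cv2.COLOR_BGR2HSV),(100,110,50),(125,255,255)); print(lidblue.__name__); 
for v in range(0,480,24): print(v,''.join('#' if x else '.' for x in d[v,::8]))
E
```

```text
L (212, 173) [-0.1003  0.0131  0.0964] 0.0094
L (212, 191) [-0.0939 -0.0002  0.1108] 0.001
lip (427, 166) [0.1184 0.0202 0.0852] 0.002
lip (420, 189) [0.1176 0.0041 0.0968] 0.016
R (405, 172) [0.0935 0.0155 0.0972] 0.0033
R (404, 190) [0.0956 0.0026 0.1081] 0.007
knobtop (438, 193) [ 0.1429 -0.0145  0.0489] 0.0019
hl (231, 236) [-0.0919 -0.0651  0.0452] 0.0035
lidblue
0 ................................................................................
24 ................................................................................
48 ................................................................................
72 ................................................................................
96 ................................................................................
120 ................................................................................
144 ................................................................................
168 ................................................................................
192 ...................................................
[... 264 characters left out ...]
....................
288 ................................................................................
312 ................................................................................
336 ................................................................................
360 ................................................................................
384 ................................................................................
408 ................................................................................
432 ................................................................................
456 ................................................................................
```

```bash
python3 - <<'E'
from h import *
k=cam('wrist'); M=np.array([.490,.2705,.026]); tx=np.array([.983,-.186,0]); ty=np.array([.186,.983,0]); tz=np.array([0,0,1.])
for th in(.75,.85,1,1.15,1.3,1.5):
    ly=np.cos(th)*ty+np.sin(th)*tz; lz=-np.sin(th)*ty+np.cos(th)*tz; H=M-.048*ty
    f=lambda x,y,z:proj(k,H+x*tx+y*ly+z*lz).round(0).tolist()
    print(th,'rimL',f(-.095,.096,0),'topL',f(-.095,.096,.026),'rimR',f(.095,.096,0),'topR',f(.095,.096,.026))
im=cv2.imread('pics/w4.png'); cv2.imwrite('pics/w4c.png',cv2.resize(im[150:400,80:560],(800,417)))
E
```

```text
0.75 rimL [117.0, 192.0] topL [102.0, 240.0] rimR [520.0, 191.0] topR [534.0, 239.0]
0.85 rimL [112.0, 209.0] topL [100.0, 262.0] rimR [525.0, 209.0] topR [537.0, 261.0]
1 rimL [107.0, 239.0] topL [99.0, 297.0] rimR [530.0, 238.0] topR [538.0, 296.0]
1.15 rimL [104.0, 271.0] topL [101.0, 330.0] rimR [533.0, 270.0] topR [536.0, 329.0]
1.3 rimL [104.0, 303.0] topL [105.0, 361.0] rimR [533.0, 302.0] topR [532.0, 360.0]
1.5 rimL [107.0, 345.0] topL [114.0, 395.0] rimR [530.0, 344.0] topR [523.0, 394.0]
```

View pics/w4c.png

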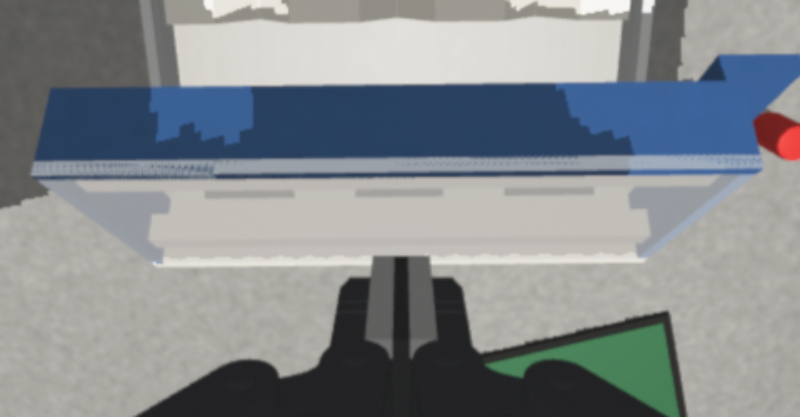

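```bash
python3 - <<'E'
from h import *
s=sense(); k=cam('scene'); w=cam('side'); v=cam('wrist'); print(s['finger_gap'],v[0],np.linalg.norm(v[1][:3,3]-s['tcp_pos']))
for h in(0,.01,.02,.03,.04,.06): 
    p=s['tcp_pos']+[0,0,h]; print(h,[proj(c,p).round(1).tolist() for c in(k,w,v)])
im=cv2.imread('pics/s3b.png'); im2=cv2.imread('pics/s3.png')
cv2.imwrite('pics/c5.png',np.hstack([cv2.resize(im[125:195,350:420],(400,400),interpolation=0),cv2.resize(im2[220:290,205:275],(400,400),interpolation=0)]))
E
```

```text
0.0026491118841892062 [[400.1595075    0.         320.2175565 ]
 [  0.         400.1595075  243.88305303]
 [  0.           0.           1.        ]] 0.19569891416558993
0 [[383.6, 166.7], [242.4, 265.2], [319.9, 285.3]]
0.01 [[384.0, 163.8], [242.1, 262.7], [319.9, 294.2]]
0.02 [[384.4, 160.8], [241.8, 260.1], [319.9, 304.1]]
0.03 [[384.8, 157.8], [241.4, 257.5], [319.9, 315.1]]
0.04 [[385.2, 154.8], [241.1, 254.9], [319.9, 327.4]]
0.06 [[386.1, 148.6], [240.5, 249.6], [319.9, 357.2]]
```

View pics/c5.png

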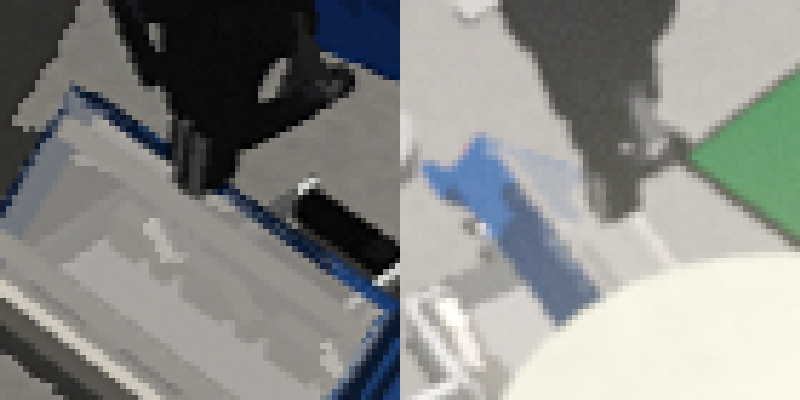

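```bash
python3 -m handwheel '[[[0,0,0,0,0,-0.05,0],[0,0,0,-0.05,0,0,0],[0,0,0,-0.05,0,0,0],[0,0,0,-0.05,0,0,0],[0,0,0,-0.05,0,0.03,0],[0,0,0,0,0,0.04,0],[0,0,0,0,0,0.035,0],[0,0,0,0,0,0,0],[0,0,0,0,0,0,0]]]'
for i in 1 2 3; do python3 -m handwheel '[[[0,0,0,0,0,0.0035,0],[0,0,0,0,0,0.0035,0],[0,0,0,0,0,0.0035,0],[0,0,0,0,0,0,0]]]' | egrep 'tcp|force:' ; done
```

```text
t: 11.08
tcp_pos: [0.4498, 0.0519, 0.0457]
tool_rot: [0.77, 0.638, 0.0, 0.0]
force: [-1.0, -0.2, 0.3]
finger_gap: -0.001
gripper_force: 0.0
tcp_pos: [0.449, 0.0518, 0.0344]
force: [0.7, 0.1, -1.0]
gripper_force: 0.0
tcp_pos: [0.4488, 0.0518, 0.0236]
force: [-0.5, -0.5, 0.2]
gripper_force: 0.0
tcp_pos: [0.4488, 0.0518, 0.0132]
force: [-0.7, -0.2, -0.4]
gripper_force: 0.0
```

```bash
for i in 1; do python3 -m handwheel '[[[0,0,0,0,0,0.003,0],[0,0,0,0,0,0.003,0],[0,0,0,0,0,0,0]]]' | egrep 'tcp|force:' ; done
python3 -m handwheel '[[[0,0,0,0,0,0.003,0],[0,0,0,0,0,0,0]]]' | egrep 'tcp|force:'
python3 - <<'E'
from h import *
s=sense(); im,k=grab('scene','s6.png'); im2,w=grab('side','s6b.png'); 
for h in (0,.01,.02): print(proj(k,s['tcp_pos']+[0,0,h]).round(1),proj(w,s['tcp_pos']+[0,0,h]).round(1))
cv2.imwrite('pics/c6.png',np.hstack([cv2.resize(im[200:280,290:370],(400,400),interpolation=0),cv2.resize(im2[210:290,270:350],(400,400),interpolation=0)]))
E
```

```text
tcp_pos: [0.4489, 0.0518, 0.0073]
force: [0.3, -0.6, 0.6]
gripper_force: 0.0
tcp_pos: [0.449, 0.0518, 0.0043]
force: [-0.0, 0.5, 0.5]
gripper_force: 0.0
[323.9 232.5] [308.2 258.9]
[323.9 229.9] [308.2 256.5]
[324.  227.3] [308.1 254.1]
```

View pics/c6.png

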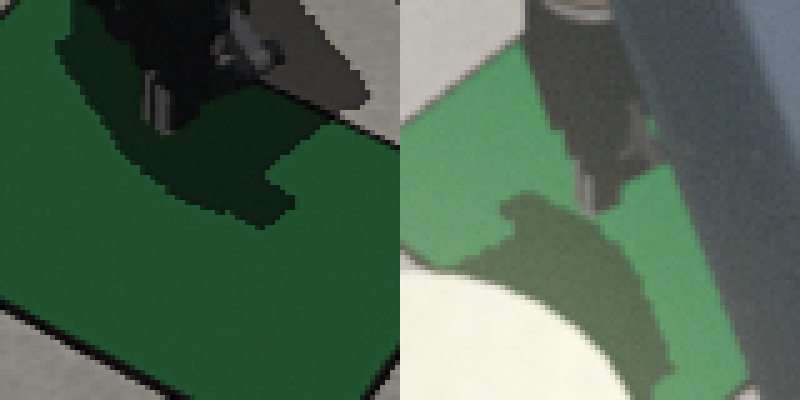

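```bash
for i in 1 2 3 ; do python3 -m handwheel '[[[0,0,0,0,0,0.003,0],[0,0,0,0,0,0.003,0],[0,0,0,0,0,0,0]]]' | egrep 'tcp|force:' ; done
```

```text
tcp_pos: [0.4488, 0.0518, -0.0018]
force: [0.1, 0.2, -0.2]
gripper_force: 0.0
tcp_pos: [0.4489, 0.0518, -0.0077]
force: [0.8, 0.1, -0.1]
gripper_force: 0.0
tcp_pos: [0.4489, 0.0518, -0.0137]
force: [0.4, 0.2, -0.7]
gripper_force: 0.0
```

```bash
for i in 1 2 3 ; do python3 -m handwheel '[[[0,0,0,0,0,0.002,0],[0,0,0,0,0,0.001,0],[0,0,0,0,0,0,0]]]' | egrep 'tcp|force:' ; done
```

```text
tcp_pos: [0.4491, 0.0518, -0.0165]
force: [-0.9, 0.1, 0.7]
gripper_force: 0.0
tcp_pos: [0.449, 0.0518, -0.0196]
force: [0.5, 0.2, 0.9]
gripper_force: 0.0
tcp_pos: [0.449, 0.0518, -0.0226]
force: [-0.9, -0.5, 0.2]
gripper_force: 0.0
```

```bash
for i in 1 2 3 ; do python3 -m handwheel '[[[0,0,0,0,0,0.002,0],[0,0,0,0,0,0.000,0],[0,0,0,0,0,0,0]]]' | egrep 'tcp|force:' ; done
python3 - <<'E'
from h import *
s=sense(); im,k=grab('scene','s7.png'); print(s['tcp_pos'],[proj(k,s['tcp_pos']+[0,0,h]).round(1) for h in(0,.02,.025,.03)])
b=im[205:245,305:340].max(2); print(b[:,::2])
E
```

```text
tcp_pos: [0.4491, 0.0517, -0.0245]
force: [-0.3, -0.7, -0.0]
gripper_force: 0.0
tcp_pos: [0.449, 0.0518, -0.0265]
force: [-0.6, -0.1, -0.2]
gripper_force: 0.0
tcp_pos: [0.449, 0.0517, -0.0285]
force: [-0.3, -0.3, 0.4]
gripper_force: 0.0
[ 0.44902661  0.05174057 -0.02852408] [array([323.6, 240.8]), array([323.8, 235.8]), array([323.8, 234.5]), array([323.9, 233.2])]
[[84 11 13 16 13 15 13 14 13 14 14 13 13 14 15 14 11 53]
 [83 23 11 16 12 12 13 15 14 13 13 15 13 13 15 14 13 52]
 [84 22 13 15 16 14 14 15 16 15 15 13 14 15 14 12 16 51]
 [83 33 15 15 28 12 14 12 12 11 11 13 12 12 14 12 15 52]
 [86 33 13 14 27 12 14 12 12 13 12 12 11 13 19 22 16 51]
 [31 33 18 14 17 13 12 13 12 16 15 12 13 14 17 29 24 35]
 [31 33 26 13 15 15 15 12 13 14 14 14 11 13 22 41 36 36]
 [34 33 34 12 15 12 13 14 13 14 13 15 14 14 23 46 44 45]
 [33 33 34 13 16 11 13 13 13 12 12 12 14 14 22 36 68 57]
 [32 32 31 16 14 13 13 14 12 13 14 12 14 13 18 33 68 45]
 [31 33 34 27 12 14 15 12 14 12 14 13 12 13 13 39 68 39]
 [30 33 32 34 13 12 13 13 12 14 11 14 13 11 18 32 66 68]
 [30 34 32 33 19 23 12 15 13 13 14 11 13  9 34 3
[... 848 characters left out ...]
33 31 33 32 32]
 [79 80 80 81 83 28 32 33 56 31 13 24 33 33 34 33 32 33]
 [80 80 80 81 82 42 31 32 58 53 17 35 34 34 32 33 32 32]
 [79 80 79 79 81 82 41 32 34 50 32 33 33 33 32 33 34 32]
 [80 80 81 80 80 80 83 30 31 32 32 32 33 33 34 33 32 33]
 [80 79 80 80 80 79 81 42 31 32 33 32 33 33 33 34 34 33]
 [79 80 79 79 79 79 81 82 43 31 33 32 32 32 33 33 33 33]
 [80 81 80 79 80 80 79 81 83 30 32 32 33 32 31 34 33 34]
 [80 78 79 80 80 80 79 79 81 83 29 32 33 34 32 33 34 33]
 [80 79 80 80 80 80 79 80 80 81 84 29 32 32 32 32 33 32]
 [79 79 79 80 79 79 80 80 79 81 81 84 28 31 31 31 33 34]
 [80 79 79 80 80 79 80 80 79 80 80 82 84 42 26 44 31 32]
 [80 79 80 80 79 80 80 79 80 80 80 81 80 82 83 84 30 32]]
```

```bash
for i in 1 2 3 ; do python3 -m handwheel '[[[0,0,0,0,0,0.002,0],[0,0,0,0,0,0.000,0]]]' | egrep 'tcp|force:' ; done
```

```text
tcp_pos: [0.449, 0.0518, -0.0306]
force: [0.0, 0.4, -0.8]
gripper_force: 0.0
tcp_pos: [0.4492, 0.0517, -0.0322]
force: [-0.5, -0.6, 4.3]
gripper_force: 2.0
tcp_pos: [0.4492, 0.0517, -0.0323]
force: [-3.1, -0.4, 24.0]
gripper_force: 12.5
```

```bash
python3 -m handwheel '[[[0,0,0,0,0,-0.0425,0],[0,0,0,0,0,-0.0425,0],[0,0,0,0,0,-0.0425,0],[0,0,0,0,0,-0.0425,0],[0,0,0,0.045,0,0,0],[0,0,0,0.045,0,0,0],[0,0,0,0.045,0,0,0],[0,0,0,0.045,0,0,0],[0,0,0,0.045,0,0,0],[0,0,0,0.045,0,0,0],[0,0,0,0,0,0,0],[0,0,0,0,0,0.035,0],[0,0,0,0,0,0.035,0],[0,0,0,0,0,0.0175,0],[0,0,0,0,0,0,0]]]'
python3 -m handwheel '[[[0,0,0,-0.01,0,0,0],[0,0,0,-0.01,0,-0.001,0],[0,0,0,-0.01,0,-0.006,0],[0,0,0,-0.01,0,-0.007,0],[0,0,0,-0.01,0,-0.0045,0],[0,0,0,-0.01,0,-0.003,0],[0,0,0,-0.01,0,-0.0025,0],[0,0,0,-0.01,0,-0.001,0],[0,0,0,-0.01,0,0,0],[0,0,0,-0.01,0,0.001,0],[0,0,0,-0.01,0,0.003,0],[0,0,0,-0.01,0,0.0025,0],[0,0,0,-0.006,0,0.0015,0],[0,0,0,0,0,0,0]]]'
python3 -m handwheel '[[[0,0,0,0.02,0,0,0],[0,0,0,0.03,0,-0.05,0],[0,0,0,0.03,0,-0.06,0],[0,0,0,0.03,0,-0.06,0],[0,0,0,0,0,-0.05,0],[0,0,0,0,0,-0.05,0],[0,0,0,0,0,0,0]]]' | head -2
python3 - <<'E'
from h import *
im,k=grab('wrist','w8.png'); im2,_=grab('scene','s8.png'); print(lidblue(im2))
cv2.imwrite('pics/c8.png',np.hstack([cv2.resize(im,(440,330)),cv2.resize(im2[110:250,320:480],(360,330),interpolation=2)]))
s=sense(); print(s['tcp_pos'])
E
```

```text
t: 19.35
tcp_pos: [0.4984, 0.3159, 0.0468]
tool_rot: [0.771, 0.637, -0.002, -0.0]
force: [-0.8, -0.8, -0.6]
finger_gap: 0.004
gripper_force: 0.0
t: 21.1
tcp_pos: [0.4758, 0.1927, 0.0648]
tool_rot: [0.771, 0.637, -0.0, -0.0]
force: [-0.2, -0.3, 0.1]
finger_gap: -0.001
gripper_force: 0.0
t: 21.98
tcp_pos: [0.4981, 0.3001, 0.3324]
(734, (np.int64(330), np.float64(166.0)), (np.float64(336.5), np.int64(159)), (np.int64(406), np.float64(208.0)), (np.float64(394.0), np.int64(218)))
[0.49524114 0.29840085 0.32712626]
```

View pics/c8.png

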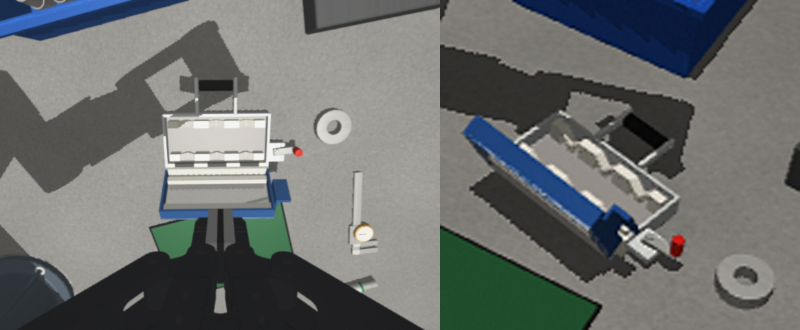

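```bash
cat >> h.py <<'E'
def trayfind(im,k,box,zs=.035,zk=.048):
    hsv=cv2.cvtColor(im,cv2.COLOR_BGR2HSV); x0,x1,y0,y1=box
    m=cv2.inRange(im,(0,0,0),(32,32,32)); z=np.zeros_like(m); z[y0:y1,x0:x1]=255; m&=z
    m=cv2.morphologyEx(m,cv2.MORPH_OPEN,np.ones((5,5)))
    for c in cv2.findContours(m,0,2)[0]:
        if cv2.contourArea(c)<150: continue
        r=cv2.minAreaRect(c); b=[onz(k,*p,zs) for p in cv2.boxPoints(r)]
        e=max((b[1]-b[0],b[2]-b[1]),key=np.linalg.norm); a=np.degrees(np.arctan2(e[1],e[0]))
        print('sleeve px',np.round(r[0]),np.round(r[1]),onz(k,*r[0],zs).round(4),'len',np.linalg.norm(b[1]-b[0]).round(4),np.linalg.norm(b[2]-b[1]).round(4),'yaw',((a+90)%180-90).round(1))
    r=cv2.inRange(hsv,(0,150,60),(8,255,255))|cv2.inRange(hsv,(172,150,60),(180,255,255)); r&=z
    for c in cv2.findContours(r,0,2)[0]:
        if cv2.contourArea(c)>15: (u,v),w,_=cv2.minAreaRect(c); print('knob',round(u),round(v),w,onz(k,u,v,zk).round(4))
E
python3 - <<'E'
from h import *
im=cv2.imread('pics/w8.png'); k=cam('wrist'); trayfind(im,k,(230,470,100,250))
g=im.min(2)
for u in (262,300,340,380): print(u,[int(x) for x in g[150:260:2,u]])
for v in (185,205,215): print(v,[int(x) for x in g[v,226:246]],[int(x) for x in g[v,382:402]])
E
```

```text
sleeve px [313. 124.] [47. 13.] [0.501 0.366 0.035] len 0.014 0.0527 yaw -10.8
knob 432 221 (13.416406631469727, 9.838699340820312) [0.6181 0.2322 0.048 ]
262 [157, 151, 146, 106, 81, 81, 81, 100, 117, 129, 184, 200, 191, 125, 122, 123, 124, 178, 202, 199, 199, 199, 199, 199, 199, 199, 199, 199, 198, 198, 199, 199, 199, 199, 199, 160, 116, 177, 213, 211, 211, 196, 133, 81, 89, 106, 109, 168, 208, 228, 228, 228, 181, 139, 169]
300 [82, 81, 81, 89, 146, 131, 87, 106, 226, 243, 215, 201, 133, 223, 243, 243, 243, 243, 225, 203, 204, 204, 204, 204, 204, 205, 202, 203, 203, 202, 202, 202, 202, 202, 199, 140, 112, 221, 243, 243, 243, 242, 132, 114, 223, 240, 220, 173, 217, 228, 228, 225, 137, 150, 170]
340 [182, 183, 183, 186, 187, 187, 188, 191, 227, 240, 206, 196, 127, 234, 243, 243, 243, 243, 218, 204, 204, 203, 203, 204, 204, 204, 204, 202, 203, 202, 202, 202, 202, 202, 198, 121, 120, 233, 243, 243, 243, 231, 119, 126, 238, 242, 210, 175, 223, 228, 228, 225, 131, 159, 170]
380 [145, 147, 149, 151, 150, 112, 88, 127, 237, 232, 202, 176, 135, 239, 243, 243, 243, 241, 205, 198, 199, 198, 197, 198, 198, 198, 198, 198, 198, 198, 198, 198, 198, 198, 185, 119, 130, 241, 242, 242, 242, 214, 113, 153, 241, 241, 187, 183, 227, 228, 228, 225, 133, 167, 170]
185 [81, 82, 82, 82, 82, 81, 83, 84, 84, 86, 99, 118, 122, 117, 104, 98, 113, 144, 151, 137] [226, 226, 222, 206, 159, 111, 126, 193, 235, 239, 227, 181, 152, 149, 151, 153, 155, 155, 154, 155]
205 [159, 159, 159, 159, 158, 157, 156, 157, 158, 158, 157, 179, 226, 240, 235, 198, 119, 107, 142, 185] [198, 197, 190, 162, 117, 126, 189, 233, 239, 222, 148, 90, 82, 83, 83, 83, 83, 84, 84, 86]
215 [157, 155, 155, 157, 158, 157, 153, 152, 155, 160, 160, 164, 197, 234, 240, 231, 167, 107, 116, 159] [198, 196, 182, 144, 109, 149, 220, 240, 242, 243, 243, 244, 244, 243, 237, 212, 200, 199, 197, 184]
```

```bash
python3 -m handwheel '[[[0,0,0,-0.041,0.0095,0,0],[0,0,0,-0.041,0.0095,0,0],[0,0,0,-0.041,0.0095,0,0],[0,0,0,-0.041,0.0095,0,0],[0,0,0,-0.041,0.0095,0,0],[0,0,0,-0.041,0.0095,0,0],[0,0,0,-0.041,0.0095,0,0],[0,0,0,-0.041,0.0095,0,0.5],[0,0,0,-0.041,0.0095,0,0.5],[0,0,0,-0.041,0.0095,0,0.5],[0,0,0,-0.041,0.0095,0,0.5],[0,0,0,-0.041,0.0095,0,0.5],[0,0,0,-0.041,0.0095,0.02,0.6],[0,0,0,-0.041,0.0095,0.02,0.6],[0,0,0,-0.041,0.0095,0.02,0.6],[0,0,0,0,0,0,0.6],[0,0,0,0,0,0,0.6],[0,0,0,0,0,0,0.6]]]'
cat >> h.py <<'E'
def fits(im,k):
    hsv=cv2.cvtColor(im,cv2.COLOR_BGR2HSV); blue=cv2.inRange(hsv,(100,100,30),(130,255,255))
    pan=cv2.morphologyEx(blue,cv2.MORPH_CLOSE,np.ones((61,61)))
    f=pan&cv2.inRange(hsv,(0,0,60),(180,90,255)); f=cv2.morphologyEx(f,cv2.MORPH_OPEN,np.ones((3,3)))
    for c in cv2.findContours(f,0,2)[0]:
        if cv2.contourArea(c)<400: continue
        r=cv2.minAreaRect(c); b=[onz(k,*p,.02) for p in cv2.boxPoints(r)]
        e=max((b[1]-b[0],b[2]-b[1]),key=np.linalg.norm); a=np.degrees(np.arctan2(e[1],e[0]))%180
        print('blob px',np.round(r[0]),np.round(r[1]),cv2.contourArea(c),onz(k,*r[0],.02).round(4),'len',np.linalg.norm(b[1]-b[0]).round(4),np.linalg.norm(b[2]-b[1]).round(4),'axis',a.round(1))
E
python3 - <<'E'
from h import *
im,k=grab('wrist','w9.png'); s=sense(); print(s['tcp_pos'],s['qd'].round(3)); fits(im,k)
im,k=grab('scene','s9.png')
E
```

```text
t: 24.32
tcp_pos: [0.5211, -0.3321, 0.2669]
tool_rot: [0.77, 0.638, 0.0, -0.0]
force: [-0.2, -1.5, 0.1]
finger_gap: 0.603
gripper_force: 0.0
[ 0.5212732  -0.33223218  0.26729932] [ 0.    -0.007 -0.005 -0.002 -0.001 -0.002]
blob px [288. 432.] [86. 39.] 1632.0 [ 0.4193 -0.6421  0.02  ] len 0.0636 0.1115 axis 161.9
blob px [344. 430.] [44. 35.] 1041.0 [ 0.492  -0.6526  0.02  ] len 0.0463 0.0709 axis 93.4
blob px [383. 416.] [31. 31.] 586.5 [ 0.5469 -0.6402  0.02  ] len 0.0393 0.0494 axis 91.9
blob px [282. 181.] [73. 26.] 1430.0 [ 0.4834 -0.3147  0.02  ] len 0.0272 0.0769 axis 104.9
blob px [352. 130.] [78. 27.] 1557.5 [ 0.5656 -0.2771  0.02  ] len 0.0268 0.077 axis 81.3
blob px [398.  14.] [29. 41.] 1018.0 [ 0.6251 -0.1819  0.02  ] len 0.0382 0.0243 axis 169.3
```

View pics/w9.png

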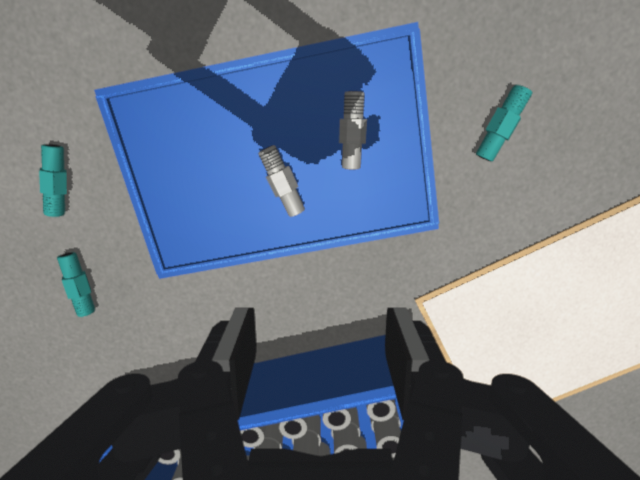

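```bash
python3 -m handwheel '[[[0,0,0,0.031,0.0167,0,0.6],[0,0,0,0.031,0.0167,0,0.6],[0,0,-2,0,0,0.045,0.6],[0,0,0,0,0,0.045,0.6],[0,0,0,0,0,0.045,0.6],[0,0,0,0,0,0.045,0.6],[0,0,0,0,0,0.045,0.6],[0,0,0,0,0,0.03,0.6],[0,0,0,0,0,0.025,0.6],[0,0,0,0,0,0.0173,0.6],[0,0,0,0,0,0,0.6],[0,0,0,0,0,0,0.6]]]' 28
python3 -m handwheel '[[[0,0,0,0,0,0,0.2],[0,0,0,0,0,0,0.2],[0,0,0,0,0,0,0.2],[0,0,0,0,0,0,0.2],[0,0,0,0,0,0,0.2]]]' 28
```

```text
t: 25.92
tcp_pos: [0.5662, -0.2793, -0.0294]
tool_rot: [0.759, 0.651, 0.0, 0.001]
force: [-0.6, 0.1, 0.8]
finger_gap: 0.6
gripper_force: 0.0
t: 26.55
tcp_pos: [0.566, -0.2794, -0.0291]
tool_rot: [0.759, 0.651, 0.0, 0.001]
force: [-1.3, -0.1, 5.9]
finger_gap: 0.302
gripper_force: 27.5
```

```bash
python3 -m handwheel '[[[0,0,0,0,0,-0.01,0.2],[0,0,0,0,0,-0.02,0.2],[0,0,0,0,0,-0.03,0.2],[0,0,0,0,0,-0.04,0.2],[0,0,0,0,0,-0.04,0.2],[0,0,0,0,0,-0.04,0.2],[0,0,0,0,0,-0.04,0.2],[0,0,0,0,0,-0.04,0.2],[0,0,0,0,0,-0.04,0.2]]]' | egrep 'tcp|force|gap'
python3 -m handwheel '[[[0,0,0,0.0175,-0.0037,0,0.2],[0,0,0,0.0375,-0.0107,0,0.2],[0,0,0,0.0375,-0.0107,0,0.2],[0,0,0,0.0375,-0.0107,0,0.2],[0,0,0,0.0375,-0.0107,0,0.2],[0,0,0,0.0375,-0.0107,0,0.2],[0,0,0,0.0375,-0.0107,0,0.2],[0,0,0,0.0375,-0.0107,0,0.2],[0,0,0,0.0375,-0.0107,0,0.2],[0,0,0,0.0375,-0.0107,0,0.2],[0,0,0,0.0375,-0.0107,0,0.2],[0,0,0,0.0375,-0.0107,0,0.2],[0,0,0,0.0375,-0.0107,0,0.2],[0,0,0,0.0375,-0.0107,0,0.2],[0,0,2,0.02,-0.007,0,0.2],[0,0,0,0,0,0,0.2],[0,0,0,0,0,0,0.2],[0,0,0,0,0,0,0.2],[0,0,0,0,0,0,0.2]]]' | egrep 'tcp|force|gap'
python3 - <<'E'
from h import *
im,k=grab('wrist','w10.png'); s=sense(); print(s['tcp_pos'],s['qd'].round(3),s['finger_gap'],s['gripper_force']); trayfind(im,k,(150,470,30,260))
np.save('k10.npy',np.array([k[0],np.eye(3)])); np.save('c10.npy',k[1])
E
```

```text
tcp_pos: [0.5648, -0.2785, 0.2721]
force: [0.3, 0.2, -0.7]
finger_gap: 0.304
gripper_force: 27.8
tcp_pos: [0.4974, 0.262, 0.2695]
force: [-0.0, 0.1, -1.1]
finger_gap: 0.311
gripper_force: 27.8
[0.49741126 0.26212205 0.26956309] [ 0.003  0.001 -0.001  0.     0.001 -0.   ] 0.3107462243115661 27.755567282438278
sleeve px [322. 236.] [ 8. 31.] [0.4912 0.2148 0.035 ] len 0.0334 0.009 yaw -10.9
sleeve px [309.  84.] [17. 56.] [0.5072 0.3677 0.035 ] len 0.0534 0.0152 yaw -10.9
knob 450 198 (16.26345443725586, 12.020814895629883) [0.6264 0.2334 0.048 ]
```

```bash
cat >> h.py <<'E'
def prof(im,k,M,yaw,z=.026):
    a=np.radians(yaw); tx=np.array([np.cos(a),np.sin(a),0]); ty=np.array([-np.sin(a),np.cos(a),0]); g=im.min(2)
    def s(x,y):
        u,v=proj(k,np.r_[M,z]+x*tx+y*ty); return int(cv2.getRectSubPix(g,(1,1),(float(u),float(v)))[0,0])
    for y in(-.01,.01,.03): print('y',y,'L',[s(x/1000,y) for x in range(-106,-82)],'R',[s(x/1000,y) for x in range(83,106)])
    for x in(-.07,-.027,.03,.07): print('x',x,'F',[s(x,y/1000) for y in range(36,60)])
E
python3 - <<'E'
from h import *
k=(np.load('k10.npy')[0],np.load('c10.npy')); im=cv2.imread('pics/w10.png'); prof(im,k,[.489,.272],-10.9)
E
```

```text
y -0.01 L [86, 87, 88, 89, 88, 88, 87, 87, 88, 88, 89, 94, 109, 131, 132, 129, 119, 106, 102, 103, 119, 153, 187, 202] R [208, 209, 209, 209, 208, 187, 124, 106, 123, 184, 231, 245, 245, 245, 245, 245, 246, 246, 246, 246, 245, 245, 242]
y 0.01 L [88, 89, 88, 86, 86, 87, 89, 90, 90, 88, 89, 98, 116, 128, 131, 127, 115, 103, 101, 104, 123, 164, 201, 204] R [208, 208, 208, 207, 198, 168, 112, 104, 126, 195, 235, 244, 241, 222, 184, 161, 156, 154, 155, 156, 158, 161, 161]
y 0.03 L [86, 88, 88, 87, 88, 88, 89, 90, 89, 88, 90, 99, 118, 129, 130, 125, 111, 102, 101, 107, 161, 223, 242, 244] R [245, 245, 245, 241, 221, 164, 109, 107, 143, 216, 242, 243, 239, 212, 172, 163, 163, 161, 158, 157, 157, 159, 159]
x -0.07 F [244, 233, 174, 173, 196, 204, 204, 204, 207, 225, 240, 244, 243, 229, 143, 97, 88, 94, 126, 156, 161, 162, 161, 161]
x -0.027 F [152, 138, 132, 157, 197, 210, 211, 211, 209, 198, 169, 143, 135, 131, 119, 102, 89, 86, 86, 87, 86, 87, 86, 85]
x 0.03 F [141, 140, 134, 133, 165, 201, 211, 212, 212, 210, 192, 153, 135, 132, 126, 114, 101, 96, 95, 95, 95, 96, 95, 95]
x 0.07 F [244, 240, 209, 166, 154, 183, 203, 208, 208, 208, 202, 205, 218, 222, 207, 142, 105, 85, 83, 94, 127, 156, 158, 158]
```

```bash
python3 -m handwheel '[[[0,0,0,0.004,0.0223,0,0.2],[0,0,0,0.004,0.0223,0,0.2],[0,0,0,0,0,0.04,0.2],[0,0,0,0,0,0.04,0.2],[0,0,0,0,0,0.04,0.2],[0,0,0,0,0,0.04,0.2],[0,0,0,0,0,0.04,0.2],[0,0,0,0,0,0.03,0.2],[0,0,0,0,0,0.02,0.2],[0,0,0,0,0,0,0.2],[0,0,0,0,0,0,0.2]]]' | egrep 'tcp|force|gap'
python3 -m handwheel '[[[0,0,0,0,0,0.01,0.2],[0,0,0,0,0,0.01,0.2],[0,0,0,0,0,0.008,0.2],[0,0,0,0,0,0.006,0.2],[0,0,0,0,0,0.003,0.2],[0,0,0,0,0,0,0.2],[0,0,0,0,0,0,0.2]]]' | egrep 'tcp|force|gap'
```

```text
tcp_pos: [0.5434, 0.2624, 0.0203]
force: [0.3, 0.3, -0.7]
finger_gap: 0.302
gripper_force: 27.8
tcp_pos: [0.5426, 0.2624, -0.0173]
force: [-0.9, 0.0, -0.3]
finger_gap: 0.309
gripper_force: 27.8
```

```bash
python3 -m handwheel '[[[0,0,0,0,0,0.0015,0.2],[0,0,0,0,0,0.001,0.2],[0,0,0,0,0,0,0.2]]]' | egrep 'tcp|force|gap'
python3 -m handwheel '[[[0,0,0,0,0,0.001,0.2],[0,0,0,0,0,0,0.2]]]' | egrep 'tcp|force|gap'
```

```text
tcp_pos: [0.5431, 0.2624, -0.0187]
force: [-0.7, -1.1, 6.9]
finger_gap: 0.308
gripper_force: 28.0
tcp_pos: [0.5432, 0.2623, -0.0188]
force: [-3.0, -1.0, 10.9]
finger_gap: 0.305
gripper_force: 28.3
```

```bash
python3 -m handwheel '[[[0,0,0,0,0,-0.001,0.36],[0,0,0,0,0,0,0.42],[0,0,0,0,0,0,0.42],[0,0,0,0,0,-0.01,0.42],[0,0,0,0,0,-0.02,0.42],[0,0,0,0,0,-0.04,0.42],[0,0,0,0,0,-0.06,0.42],[0,0,0,-0.01,-0.02,-0.06,0.6],[0,0,0,-0.01,-0.02,-0.06,0.6],[0,0,0,0,0,-0.03,0.6],[0,0,0,0,0,0,0.6],[0,0,0,0,0,0,0.6],[0,0,0,0,0,0,0.6]]]' | egrep 'tcp|force|gap'
cat >> h.py <<'E'
def steel(im,k,M,yaw,z=.026):
    # rectify tray interior at height z: 1 px = 1 mm
    a=np.radians(yaw); tx=np.array([np.cos(a),np.sin(a),0]); ty=np.array([-np.sin(a),np.cos(a),0])
    pts=[(-.1,.06),(.1,.06),(.1,-.06),(-.1,-.06)]
    src=np.float32([proj(k,np.r_[M,z]+x*tx+y*ty) for x,y in pts]); dst=np.float32([(0,0),(800,0),(800,480),(0,480)])
    return cv2.warpPerspective(im,cv2.getPerspectiveTransform(src,dst),(800,480))
E
python3 - <<'E'
from h import *
im,k=grab('wrist','w11.png'); s=sense(); print(s['tcp_pos'],s['qd'].round(3)); 
w=steel(im,k,[.490,.2737],-10.7); cv2.imwrite('pics/w11r.png',w); w=cv2.resize(w,(200,120),interpolation=3)
g=w.min(2); chars=' .:-=+*#%@'
print('\n'.join(''.join(chars[int(x)*10//256] for x in r[::2]) for r in g[::4]))
E
```

```text
tcp_pos: [0.4996, 0.2501, 0.2556]
force: [0.2, -0.7, 0.7]
finger_gap: 0.599
gripper_force: 0.0
[0.49968067 0.25015378 0.25554522] [ 0.001  0.002 -0.009  0.001  0.001 -0.001]
----=++*****+******+*****++*****%@%-=+---------------------------===---------+*+++++****+++++++*+++*
-----=++++**********++***+++****%@%-+=---------------------------===---------=++++*+++++*+++++++*+++
--------=+==--+==-=+==--------==#@%-=----------------------------===---------------------------=*+++
---+***############%%*======*#%%%%##+============================================+%+====*@@@@@@@@%*+
---*%%%%%%%%%%%%%%%%%%********#%%%############################################################=+@@*+
---==--*#######################################%%%%#%##%%%#%#%%#############***###############=+@@**
---==--#%%%%%%%%######*++++++++++++++++++++++++++++===+++++++++++++++++==-----=---==+++++@@@@%=+@@**
---==-=#@@@@@@@@%%%%%#+=======++++++++++++++=============++++++++++++++=-----------=+++++@@@@%=+@@**
---==--+%@@@@@@@%%%%%%*++=====++++++++++++++=============++++++++++++++=-::------:-=++++*@@@@%=+@@**
---==--+#%%%%%%%%
[... 1403 characters left out ...]
-=+++++*@@@%%%%%%%%%%%%%%@@@@@@@@@@@@@%%%%%%%%%%%%%%@@@@@@@@@@@@@%#++*#%%#*+*%%@@@@@@@@@+=%@@@
++++==-=+*%%%%%%%##############%%%%%%%%%%#####**######****############**+++*#%%#*+++**********==%@@@
*****=======-::--------::::::-============-----------------=+++++++++++=---==++==--------=+++++*@@*=
***@@@@@@@@#=================*@@@@@@@@@@@%=================#@@@@@@@@@@@%=================*@@@@@@@@*-
***%%%%%%%%*+++++++++++++++++#%%%%%%%%%%%#+++++++++++++++**#############******************########+-
*+++*###################################%%%%%%%%%%%%%%%%%%%%%%%%%%%%%%%%%%%%%%%%%%%%%%%%%%%%%%%%#::-
++:.=%%%%%%%%%%%%%%%%%%%%%%%%%%%%%%%%%%%%%%%%%%%%%%%%%%%%%%%%%%%%%%%%%%%%%%%%%%%%%%%%%%%%%%%%%%%*..:
```

```bash
python3 -m handwheel '[[[0,0,0,-0.02,0.005,0,0.6],[0,0,0,-0.042,0.0095,0,0.6],[0,0,0,-0.042,0.0095,0,0.6],[0,0,0,-0.042,0.0095,0,0.6],[0,0,0,-0.042,0.0095,0,0.6],[0,0,0,-0.042,0.0095,0,0.6],[0,0,0,-0.042,0.0095,0,0.6],[0,0,0,-0.042,0.0095,0,0.6],[0,0,0,-0.042,0.0095,0,0.6],[0,0,0,-0.042,0.0095,0,0.6],[0,0,0,-0.042,0.0095,0,0.6],[0,0,0,-0.042,0.0095,0,0.6],[0,0,0,-0.042,0.0095,0,0.6],[0,0,0,-0.042,0.0095,0,0.6],[0,0,0,0,0,0,0.6],[0,0,0,0,0,0,0.6],[0,0,0,0,0,0,0.6]]]' | egrep 't:|tcp|gap'
python3 - <<'E'
from h import *
im,k=grab('wrist','w12.png'); s=sense(); print(s['tcp_pos'],s['qd'].round(3)); fits(im,k)
E
```

```text
t: 36.78
tcp_pos: [0.5206, -0.3284, 0.2569]
tool_rot: [0.77, 0.638, -0.0, -0.001]
finger_gap: 0.593
[ 0.52081473 -0.32839577  0.25711266] [ 0.005 -0.001 -0.006 -0.001 -0.002 -0.001]
blob px [290. 445.] [30. 69.] 993.5 [ 0.4192 -0.6495  0.02  ] len 0.0908 0.0485 axis 0.0
blob px [344. 435.] [31. 36.] 731.5 [ 0.4909 -0.6472  0.02  ] len 0.0467 0.0502 axis 90.1
blob px [282. 186.] [75. 26.] 1471.0 [ 0.4833 -0.3144  0.02  ] len 0.0267 0.0775 axis 104.8
blob px [406.  14.] [29. 32.] 830.0 [ 0.6291 -0.1811  0.02  ] len 0.0291 0.0237 axis 169.2
```

```bash
python3 -m handwheel '[[[0,0,0,0.0034,-0.0198,0,0.6],[0,0,0,0.0034,-0.0197,0,0.6],[0,0,-8.5,0,0,0.03,0.6],[0,0,-8.5,0,0,0.04,0.6],[0,0,-8.5,0,0,0.04,0.6],[0,0,0,0,0,0.045,0.6],[0,0,0,0,0,0.045,0.6],[0,0,0,0,0,0.04,0.6],[0,0,0,0,0,0.028,0.6],[0,0,0,0,0,0.0186,0.6],[0,0,0,0,0,0,0.6],[0,0,0,0,0,0,0.6]]]' 28| egrep 't:|tcp|force|gap'
python3 -m handwheel '[[[0,0,0,0,0,0,0.2],[0,0,0,0,0,0,0.2],[0,0,0,0,0,0,0.2],[0,0,0,0,0,0,0.2],[0,0,0,0,0,0,0.2]]]' 28| egrep 't:|tcp|force|gap'
```

```text
t: 38.33
tcp_pos: [0.4843, -0.3159, -0.0284]
tool_rot: [0.61, 0.792, -0.0, 0.001]
force: [0.5, 0.0, -0.4]
finger_gap: 0.598
gripper_force: 0.0
t: 38.95
tcp_pos: [0.4842, -0.3162, -0.028]
tool_rot: [0.611, 0.792, -0.0, 0.001]
force: [-1.1, 1.0, 6.9]
finger_gap: 0.307
gripper_force: 27.5
```

```bash
python3 -m handwheel '[[[0,0,0,0,0,-0.01,0.2],[0,0,0,0,0,-0.02,0.2],[0,0,0,0,0,-0.03,0.2],[0,0,0,0,0,-0.04,0.2],[0,0,8.5,0,0,-0.04,0.2],[0,0,8.5,0,0,-0.04,0.2],[0,0,8.5,0,0,-0.04,0.2],[0,0,0,0,0,-0.04,0.2]]]' | egrep 't:|tcp|force|gap'
python3 -m handwheel '[[[0,0,0,0.02,-0.006,0,0.2],[0,0,0,0.04,-0.011,0,0.2],[0,0,0,0.04,-0.011,0,0.2],[0,0,0,0.04,-0.011,0,0.2],[0,0,0,0.04,-0.011,0,0.2],[0,0,0,0.04,-0.011,0,0.2],[0,0,0,0.04,-0.011,0,0.2],[0,0,0,0.04,-0.011,0,0.2],[0,0,0,0.04,-0.011,0,0.2],[0,0,0,0.04,-0.011,0,0.2],[0,0,0,0.04,-0.011,0,0.2],[0,0,0,0.04,-0.011,0,0.2],[0,0,0,0.04,-0.011,0,0.2],[0,0,0,0.04,-0.011,0,0.2],[0,0,0,0.04,-0.009,0,0.2],[0,0,0,0,0,0,0.2],[0,0,0,0,0,0,0.2],[0,0,0,0,0,0,0.2]]]' | egrep 't:|tcp|force|gap'
```

```text
t: 39.95
tcp_pos: [0.483, -0.3151, 0.2322]
tool_rot: [0.771, 0.637, 0.0, -0.0]
force: [-0.3, -0.1, -1.4]
finger_gap: 0.304
gripper_force: 27.9
t: 42.2
tcp_pos: [0.4359, 0.2827, 0.2301]
tool_rot: [0.771, 0.637, -0.001, -0.0]
force: [-0.1, -0.4, -0.9]
finger_gap: 0.303
gripper_force: 27.9
```

```bash
python3 -m handwheel '[[[0,0,0,0,0.001,0.03,0.2],[0,0,0,0,0,0.04,0.2],[0,0,0,0,0,0.04,0.2],[0,0,0,0,0,0.04,0.2],[0,0,0,0,0,0.04,0.2],[0,0,0,0,0,0.02,0.2],[0,0,0,0,0,0.012,0.2],[0,0,0,0,0,0.01,0.2],[0,0,0,0,0,0.008,0.2],[0,0,0,0,0,0.005,0.2],[0,0,0,0,0,0.003,0.2],[0,0,0,0,0,0,0.2],[0,0,0,0,0,0,0.2]]]' | egrep 't:|tcp|force|gap'
python3 -m handwheel '[[[0,0,0,0,0,0.001,0.2],[0,0,0,0,0,0,0.2]]]' | egrep 'tcp|force|gap'
```

```text
t: 43.82
tcp_pos: [0.4377, 0.2837, -0.0172]
tool_rot: [0.77, 0.638, 0.0, 0.0]
force: [-0.1, 0.2, -1.1]
finger_gap: 0.304
gripper_force: 27.9
tcp_pos: [0.4373, 0.2838, -0.0178]
force: [-1.6, 1.1, 4.5]
finger_gap: 0.303
gripper_force: 28.3
```

Touching the saddles as expected; release and look from above.

```bash
python3 -m handwheel '[[[0,0,0,0,0,0,0.36],[0,0,0,0,0,0,0.42],[0,0,0,0,0,0,0.42],[0,0,0,0,0,-0.01,0.42],[0,0,0,0,0,-0.02,0.42],[0,0,0,0,0,-0.04,0.42],[0,0,0,0,0,-0.06,0.42],[0,0,0,-0.01,0.03,-0.06,0.0],[0,0,0,-0.01,0.03,-0.06,0.0],[0,0,0,0,0,-0.03,0],[0,0,0,0,0,0,0],[0,0,0,0,0,0,0],[0,0,0,0,0,0,0]]]' | egrep 't:|tcp|force|gap'
python3 - <<'E'
from h import *
im,k=grab('wrist','w13.png'); s=sense(); print(s['tcp_pos'],s['qd'].round(3)); trayfind(im,k,(150,560,10,260))
w=cv2.resize(steel(im,k,[.490,.2737],-10.7),(200,120),interpolation=3)
g=w.min(2); chars=' .:-=+*#%@'
print('\n'.join(''.join(chars[int(x)*10//256] for x in r[::2]) for r in g[::4]))
E
```

```text
t: 45.7
tcp_pos: [0.4869, 0.2549, 0.2503]
tool_rot: [0.77, 0.638, -0.002, -0.001]
force: [0.7, -0.5, -0.2]
finger_gap: 0.0
gripper_force: 0.0
[0.48714812 0.25502143 0.2504285 ] [ 0.002 -0.    -0.01   0.001  0.    -0.   ]
sleeve px [318.  71.] [18. 58.] [0.506 0.368 0.035] len 0.0522 0.015 yaw -10.8
knob 466 194 (18.782970428466797, 13.416407585144043) [0.6254 0.2328 0.048 ]
+**+++******+************+****+-===------------------------------===---++******++++*****++++++**++**
+***+++++***********+*+**+****=-===------------------------------===---=--++++*++**++++**+++++++*+++
-+**+=--++=--=+=--=+------=-----===------------------------------===---------------------------+++++
-=*#########%%%%%%*=====+++===================================================*@@@@@@@@@@@@@@@@@@%*+
--+@@##%%%%%%%%%%%********######################################################%%%%%########*=+@@*+
--+@%==*###########*=======+##########%%%%%%%%%%%%%%%%%%%###%%%%#############################*-+@@**
--+@%==#%%%%%%%%#*--------::=+++++++++++++++++++==+===+++++++++++++++++=------==+**%%@@@@@@@@#-+@@**
--+@%==%@@@@@@@@
[... 1606 characters left out ...]
=#@@@@@@@@@%#+*%%%#*++*%%@@@@@@@@@@@@@%%%%%%%%%%%%%%@@@@@@@@@@@@@%*++*#%%##+*%%@@@@@@@@%==%@@@
***%@+=*%%%%%%%%%#*+#%%%#*+=+##%%%%%%%%%%%%######********#######********+++*#%%#*+++*********+==%@@@
***@@+=====--::::-----------:-============-:::::-----------=+++++++++++=---=+++==--------=+++++*%@*=
***@@@@@@@@#=================*@@@@@@@@@@@%=================#@@@@@@@@@@@%=================*@@@@@@@@+-
***%%%%%%%%#+++++++====++++++#%%%%%%%%%%%#+++++++++++++++++*############*******+++********########+-
*++=+###################################%%%%%%%%%%%##%%%%%%%%%%%%%%%%%%%%%%%%%%%%%%%%%%%%%%%%%%%#::-
++:.=%%%%%%%%%%%%%%%%%%%%%%%%%%%%%%%%%%%%%%%%%%%%%%%%%%%%%%%%%%%%%%%%%%%%%@%%%%%%%%%%%%%%%%%%%%%*..:
```

```bash
python3 -m handwheel '[[[0,0,0,-0.042,0,0,0],[0,0,0,-0.042,0,0,0],[0,0,0,-0.042,0,0,0],[0,0,0,0,0,0,0],[0,0,0,0,0,0.0395,0],[0,0,0,0,0,0.0395,0],[0,0,0,0,0,0.0395,0],[0,0,0,0,0,0.0395,0],[0,0,0,0,0,0.0395,0],[0,0,0,0,0,0,0]]]' | egrep 't:|tcp|force|gap'
python3 -m handwheel '[[[0,0,0,0.011,0,0,0],[0,0,0,0.011,0,0,0],[0,0,0,0.0095,0,-0.0042,0],[0,0,0,0.0095,0,-0.0042,0],[0,0,0,0.0095,0,-0.0042,0],[0,0,0,0.0095,0,-0.0042,0],[0,0,0,0.0111,0,-0.0025,0],[0,0,0,0.0111,0,-0.0025,0],[0,0,0,0.0125,0,0.0013,0],[0,0,0,0.0125,0,0.0013,0],[0,0,0,0,0,0,0]]]' | egrep 't:|tcp|force|gap'
python3 - <<'E'
from h import *
im,k=grab('scene','s14.png'); hsv=cv2.cvtColor(im,cv2.COLOR_BGR2HSV); print(lidblue(im))
M=np.array([.490,.2737,.026]); tx=np.array([.983,-.186,0]); ty=np.array([.186,.983,0]); tz=np.array([0,0,1.])
for th in(.8,1,1.2,1.4,1.6,2.0):
    ly=np.cos(th)*ty+np.sin(th)*tz; lz=-np.sin(th)*ty+np.cos(th)*tz; H=M-.048*ty
    f=lambda x,y,z:proj(k,H+x*tx+y*ly+z*lz).round(0).tolist()
    print(th,'topL',f(-.095,.096,.026),'topR',f(.095,.096,.026),'lip',f(.119,.1,.0))
E
```

```text
t: 47.0
tcp_pos: [0.4623, 0.1321, 0.0518]
tool_rot: [0.77, 0.638, -0.003, -0.002]
force: [-0.7, -0.1, -0.1]
finger_gap: -0.001
gripper_force: 0.0
t: 48.38
tcp_pos: [0.4852, 0.2378, 0.0735]
tool_rot: [0.77, 0.638, 0.0, -0.0]
force: [0.1, 0.2, -0.6]
finger_gap: 0.0
gripper_force: 0.0
(292, (np.int64(363), np.float64(143.0)), (np.float64(365.0), np.int64(142)), (np.int64(427), np.float64(188.0)), (np.float64(399.0), np.int64(210)))
0.8 topL [364.0, 139.0] topR [420.0, 178.0] lip [432.0, 184.0]
1 topL [359.0, 140.0] topR [415.0, 179.0] lip [429.0, 183.0]
1.2 topL [354.0, 142.0] topR [410.0, 182.0] lip [424.0, 184.0]
1.4 topL [348.0, 145.0] topR [404.0, 186.0] lip [419.0, 186.0]
1.6 topL [342.0, 150.0] topR [399.0, 191.0] lip [414.0, 190.0]
2.0 topL [332.0, 162.0] topR [388.0, 204.0] lip [402.0, 201.0]
```

```bash
python3 -m handwheel '[[[0,0,0,0.0115,0,0.005,0],[0,0,0,0.0115,0,0.005,0],[0,0,0,0.0096,0,0.0082,0],[0,0,0,0.0096,0,0.0082,0],[0,0,0,0.0048,0,0.0068,0],[0,0,0,0.0048,0,0.0068,0],[0,0,0,0.0034,0,0.0077,0],[0,0,0,0.0034,0,0.0065,0],[0,0,0,0,0,0,0],[0,0,0,0,0,0,0]]]' | egrep 't:|tcp|force|gap'
python3 -m handwheel '[[[0,0,0,0,0,0.0015,0],[0,0,0,0,0,0,0]]]' | egrep 't:|tcp|force|gap'
python3 -m handwheel '[[[0,0,0,0,0,0.001,0],[0,0,0,0,0,0,0]]]' | egrep 't:|tcp|force|gap'
```

```text
t: 49.68
tcp_pos: [0.4959, 0.2941, 0.0197]
tool_rot: [0.77, 0.638, -0.0, -0.0]
force: [0.5, -1.2, -0.6]
finger_gap: 0.001
gripper_force: 0.0
t: 49.92
tcp_pos: [0.496, 0.2942, 0.0183]
tool_rot: [0.77, 0.638, 0.0, 0.0]
force: [0.1, 0.5, 0.2]
finger_gap: -0.0
gripper_force: 0.0
t: 50.18
tcp_pos: [0.496, 0.2943, 0.0172]
tool_rot: [0.77, 0.638, 0.0, 0.0]
force: [-0.9, 0.9, 0.3]
finger_gap: -0.001
gripper_force: 0.0
```

```bash
for i in 1 2; do python3 -m handwheel '[[[0,0,0,0,0,0.001,0],[0,0,0,0,0,0,0]]]' | egrep 'tcp|force:'; done
```

```text
tcp_pos: [0.496, 0.2943, 0.0167]
force: [-0.5, -0.7, 4.9]
gripper_force: 2.4
tcp_pos: [0.4961, 0.2944, 0.0166]
force: [-1.3, -0.9, 11.0]
gripper_force: 5.5
```

```bash
python3 -m handwheel '[[[0,0,0,0,0,-0.03,0],[0,0,0,0,0,-0.03,0],[0,0,-9,0,0,0,0],[0,0,-9,0,0,0,0],[0,0,-9,0,0,0,0],[0,0,-9,0,0,0,0],[0,0,-9,0,0,0,0],[0,0,0,-0.0389,0.0185,0,0],[0,0,0,-0.0389,0.0185,0,0],[0,0,0,-0.0389,0.0185,0,0],[0,0,0,-0.0389,0.0185,0,0],[0,0,0,0,0,0,0],[0,0,0,0,0,0.035,0],[0,0,0,0,0,0.033,0],[0,0,0,0,0,0,0],[0,0,0,0,0,0,0]]]' | egrep 't:|tcp|rot|force|gap'
python3 - <<'E'
from h import *
s=sense(); P=s['tcp_pos']; a=np.radians(-10.7); B=np.array([[np.cos(a),np.sin(a)],[-np.sin(a),np.cos(a)]]); T=lambda p:(B@(np.array(p[:2])-[.490,.2737])*1000).round(1)
print(T(P),P[2]); im,k=grab('scene','s15.png'); w,kw=grab('wrist','w15.png')
for n,i,kk in(('sc',im,k),('wr',w,kw)):
    hsv=cv2.cvtColor(i,cv2.COLOR_BGR2HSV); r=cv2.inRange(hsv,(0,150,60),(8,255,255))|cv2.inRange(hsv,(172,150,60),(180,255,255))
    for c in cv2.findContours(r,0,2)[0]:
        if cv2.contourArea(c)>10: (u,v),q,_=cv2.minAreaRect(c); print(n,round(u),round(v),np.round(q),T(onz(kk,u,v,.042)))
print(lidblue(im))
E
```

```text
t: 52.68
tcp_pos: [0.6447, 0.2079, 0.0079]
tool_rot: [0.467, 0.884, 0.0, 0.0]
force: [0.5, 0.0, 0.7]
finger_gap: 0.001
gripper_force: 0.0
[164.2 -36. ] 0.007931857211890513
sc 362 333 [2. 9.] [ 274.6 -372.7]
wr 318 251 [46. 35.] [143.1 -16. ]
(39, (np.int64(351), np.float64(164.0)), (np.float64(364.0), np.int64(156)), (np.int64(423), np.float64(202.5)), (np.float64(405.0), np.int64(205)))
```

```bash
python3 -m handwheel '[[[0,0,0,0,0,0.003,0],[0,0,0,0.0058,0,0,0],[0,0,0,0.0058,0,0,0],[0,0,0,0.0046,0.0021,0,0],[0,0,0,0.0046,0.0021,0,0],[0,0,0,0.005,0.0007,0,0],[0,0,0,0.005,0.0007,0,0],[0,0,0,0.005,-0.0008,0,0],[0,0,0,0.005,-0.0009,0,0],[0,0,0,0.0045,-0.0022,0,0],[0,0,0,0.0045,-0.0023,0,0],[0,0,0,0.0022,-0.0019,0,0],[0,0,0,0.0022,-0.0019,0,0],[0,0,0,0.0023,-0.0023,0,0],[0,0,0,0,0,0,0],[0,0,0,0,0,0,0]]]' | egrep 't:|tcp|rot|force|gap'
python3 - <<'E'
from h import *
s=sense(); P=s['tcp_pos']; a=np.radians(-10.7); B=np.array([[np.cos(a),np.sin(a)],[-np.sin(a),np.cos(a)]]); T=lambda p:(B@(np.array(p[:2])-[.490,.2737])*1000).round(1)
print(T(P),P[2],s['force']); im,k=grab('scene','s16.png'); w,kw=grab('wrist','w16.png')
for n,i,kk in(('sc',im,k),('wr',w,kw)):
    hsv=cv2.cvtColor(i,cv2.COLOR_BGR2HSV); r=cv2.inRange(hsv,(0,150,60),(8,255,255))|cv2.inRange(hsv,(172,150,60),(180,255,255))
    for c in cv2.findContours(r,0,2)[0]:
        if cv2.contourArea(c)>10: (u,v),q,_=cv2.minAreaRect(c); print(n,round(u),round(v),np.round(q),T(onz(kk,u,v,.042)))
E
```

```text
t: 54.78
tcp_pos: [0.6074, 0.2501, 0.0042]
tool_rot: [0.468, 0.884, 0.0, 0.0]
force: [1.6, 0.1, 0.4]
finger_gap: 0.001
gripper_force: 0.5
[119.7  -1.4] 0.004182389241585642 [1.6479045  0.08683663 0.36008659]
sc 362 333 [2. 9.] [ 274.6 -372.7]
wr 330 281 [48. 34.] [108.9  14.4]
```

```bash
python3 -m handwheel '[[[0,0,0,0.0014,-0.0014,0,0],[0,0,0,0,0,0,0],[0,0,0,0,0,0,0]]]' | egrep 't:|tcp|force'
python3 -m handwheel '[[[0,0,0,-0.018,0.004,0,0],[0,0,0,-0.018,0.004,0,0],[0,0,0,0,0,-0.04,0],[0,0,0,0,0,-0.04,0],[0,0,-9,0,0,0,0.5],[0,0,-9,0,0,0,0.5],[0,0,-9,0,0,0,0.5],[0,0,-9,0,0,0,0.5],[0,0,-9,0,0,0,0.5],[0,0,0,0.0375,0.0293,0,0.5],[0,0,0,0.0375,0.0293,0,0.5],[0,0,0,0.0375,0.0293,0,0.5],[0,0,0,0.0375,0.0293,0,0.5],[0,0,0,0,0,0,0.5],[0,0,0,0,0,0,0.5],[0,0,0,0,0,0,0.5]]]' | egrep 't:|tcp|rot|force|gap'
python3 - <<'E'
from h import *
s=sense(); P=s['tcp_pos']; a=np.radians(-10.7); B=np.array([[np.cos(a),np.sin(a)],[-np.sin(a),np.cos(a)]]); T=lambda p:(B@(np.array(p[:2])-[.490,.2737])*1000).round(1)
print(T(P),P[2],np.degrees(2*np.arctan2(s['tool_rot'][1],s['tool_rot'][0])),s['q'].round(2)); w,kw=grab('wrist','w17.png'); im,k=grab('scene','s17.png')
for n,i,kk in(('sc',im,k),('wr',w,kw)):
    hsv=cv2.cvtColor(i,cv2.COLOR_BGR2HSV); r=cv2.inRange(hsv,(0,150,60),(8,255,255))|cv2.inRange(hsv,(172,150,60),(180,255,255))
    for c in cv2.findContours(r,0,2)[0]:
        if cv2.contourArea(c)>7: (u,v),q,_=cv2.minAreaRect(c); print(n,round(u),round(v),np.round(q),T(onz(kk,u,v,.045)))
E
```

```text
t: 55.25
tcp_pos: [0.6063, 0.2505, 0.0044]
tool_rot: [0.468, 0.884, 0.0, 0.001]
force: [4.5, -1.4, 0.0]
gripper_force: 1.7
t: 57.25
tcp_pos: [0.5081, 0.3673, 0.0841]
tool_rot: [0.095, 0.996, -0.0, 0.0]
force: [0.8, 0.3, 0.2]
finger_gap: 0.505
gripper_force: 0.0
[ 0.4 95.3] 0.08408060993056508 169.12552766729112 [ 0.45  0.67  1.52 -0.    0.95 -0.93]
sc 362 333 [2. 9.] [ 275.6 -374. ]
sc 422 200 [5. 9.] [112.5   6. ]
```

```bash
python3 -m handwheel '[[[0,0,0,0,0.0005,0.03,0.5],[0,0,0,0,0,0.03,0.5],[0,0,0,0,0,0.025,0.5],[0,0,0,0,0,0.018,0.5],[0,0,0,0,0,0.011,0.5],[0,0,0,0,0,0,0.5],[0,0,0,0,0,0,0.5]]]' | egrep 't:|tcp|force'
python3 -m handwheel '[[[0,0,0,0,0,0,0.1],[0,0,0,0,0,0,0.1],[0,0,0,0,0,0,0.1],[0,0,0,0,0,0,0.1],[0,0,0,0,0,0,0.1],[0,0,0,0,0,0,0.1]]]' 60 | egrep 't:|tcp|force|gap'
```

```text
t: 58.22
tcp_pos: [0.5075, 0.3691, -0.0294]
tool_rot: [0.094, 0.996, 0.0, 0.001]
force: [0.1, 0.1, -0.4]
gripper_force: 0.0
t: 58.98
tcp_pos: [0.5071, 0.3691, -0.0295]
tool_rot: [0.094, 0.996, 0.0, 0.0]
force: [-0.2, -0.2, 4.5]
finger_gap: 0.191
gripper_force: 58.6
```

```bash
python3 -m handwheel '[[[0,0,0,0,-0.0028,-0.0125,0.1],[0,0,0,0,-0.0039,-0.0122,0.1],[0,0,0,0,-0.0049,-0.0118,0.1],[0,0,0,0,-0.006,-0.0114,0.1],[0,0,0,0,-0.0069,-0.0107,0.1],[0,0,0,0,-0.0078,-0.0101,0.1],[0,0,0,0,-0.0087,-0.0093,0.1],[0,0,0,0,-0.0094,-0.0087,0.1],[0,0,0,0,-0.0101,-0.0077,0.1],[0,0,0,0,-0.0108,-0.0069,0.1],[0,0,0,0,-0.0113,-0.0058,0.1],[0,0,0,0,-0.0118,-0.0048,0.1],[0,0,0,0,-0.0122,-0.0038,0.1],[0,0,0,0,-0.0125,-0.0028,0.1],[0,0,0,0,-0.0127,-0.0016,0.1],[0,0,0,0,-0.0127,-0.0006,0.1],[0,0,0,0,-0.008,0,0.1],[0,0,0,0,0,0,0.1],[0,0,0,0,0,0,0.1]]]' 60| egrep 't:|tcp|force|gap'
python3 - <<'E'
from h import *
grab('scene','s18.png'); grab('side','d18.png'); w,kw=grab('wrist','w18.png')
im,k=cv2.imread('pics/s18.png'),cam('scene')
hsv=cv2.cvtColor(im,cv2.COLOR_BGR2HSV)
# mat edges: line fits
g=cv2.inRange(hsv,(45,80,20),(80,255,140)); 
E
```

```text
t: 61.35
tcp_pos: [0.4777, 0.2192, 0.0905]
tool_rot: [0.094, 0.996, -0.0, -0.001]
force: [-1.0, -0.6, -4.5]
finger_gap: 0.187
gripper_force: 58.6
```

```bash
python3 -m handwheel '[[[0,0,0,0,0,-0.005,0.1],[0,0,0,0,0,-0.01,0.1],[0,0,0,0,0,-0.01,0.1],[0,0,0,0,0,-0.01,0.1],[0,0,0,0,0,-0.005,0.1],[0,0,-2.7,0,0,0,0.1],[0,0,-2.6,0,0,0,0.1],[0,0,-2.6,0,0,0,0.1],[0,0,-2.6,0,0,0,0.1],[0,0,-2.6,0,0,0,0.1],[0,0,-2.6,0,0,0,0.1],[0,0,0,0,0,0,0.1]]]' 60| egrep 't:|tcp|rot|force|gap'
python3 -m handwheel '[[[0,0,0,0.001,-0.004,0,0.1],[0,0,0,0.002,-0.007,0,0.1],[0,0,0,0.0032,-0.0105,0,0.1],[0,0,0,0.0032,-0.0108,0,0.1],[0,0,0,0.0032,-0.0108,0,0.1],[0,0,0,0.0032,-0.0108,0,0.1],[0,0,0,0.0032,-0.0108,0,0.1],[0,0,0,0.0032,-0.0108,0,0.1],[0,0,0,0.0032,-0.0108,0,0.1],[0,0,0,0.003,-0.009,0,0.1],[0,0,0,0.002,-0.007,0,0.1],[0,0,0,0.0016,-0.005,0,0.1],[0,0,0,0.001,-0.003,0,0.1],[0,0,0,0,0,0,0.1],[0,0,0,0,0,0,0.1],[0,0,0,0,0,0,0.1],[0,0,0,0,0,0,0.1]]]' 60| egrep 't:|tcp|rot|force|gap'
```

```text
t: 63.0
tcp_pos: [0.4782, 0.2191, 0.1309]
tool_rot: [-0.043, 0.999, -0.0, -0.0]
force: [0.3, 0.9, -7.5]
finger_gap: 0.189
gripper_force: 58.6
t: 65.12
tcp_pos: [0.455, 0.1066, 0.1308]
tool_rot: [-0.043, 0.999, 0.0, 0.0]
force: [-1.2, -0.7, -7.2]
finger_gap: 0.19
gripper_force: 58.6
```

```bash
python3 -m handwheel '[[[0,0,0,0,0,0.006,0.1],[0,0,0,0,0,0.008,0.1],[0,0,0,0,0,0.008,0.1],[0,0,0,0,0,0.007,0.1],[0,0,0,0,0,0.005,0.1],[0,0,0,0,0,0.002,0.1],[0,0,0,0,0,0,0.1],[0,0,0,0,0,0,0.1]]]' 60| egrep 't:|tcp|force:|gap'
python3 -m handwheel '[[[0,0,0,0,0,0.001,0.1],[0,0,0,0,0,0.001,0.1],[0,0,0,0,0,0,0.1],[0,0,0,0,0,0,0.1]]]' 60| egrep 't:|tcp|force:|gap'
python3 -m handwheel '[[[0,0,0,0,0,0.001,0.1],[0,0,0,0,0,0,0.1],[0,0,0,0,0,0,0.1]]]' 60| egrep 't:|tcp|force:|gap'
```

```text
t: 66.12
tcp_pos: [0.4552, 0.1064, 0.095]
tool_rot: [-0.043, 0.999, -0.0, 0.0]
force: [-1.0, -0.2, -7.4]
finger_gap: 0.193
gripper_force: 58.6
t: 66.62
tcp_pos: [0.4551, 0.1064, 0.0929]
tool_rot: [-0.043, 0.999, -0.0, 0.0]
force: [-1.0, 0.7, -7.3]
finger_gap: 0.193
gripper_force: 58.6
t: 67.0
tcp_pos: [0.4553, 0.1062, 0.0926]
tool_rot: [-0.043, 0.999, -0.0, 0.001]
force: [-2.9, -2.0, 6.0]
finger_gap: 0.19
gripper_force: 59.9
```

```bash
cat > pend.py <<'E'
import numpy as np
def sim(rows,tau,L=.111,g=9.8,dt=.001):
    c=np.concatenate([[0],np.cumsum(rows)]); t=np.arange(0,len(rows)*.125,dt); cmd=np.interp(t,np.arange(len(c))*.125,c)
    # 2nd-order critically damped lag
    x=v=0; p=q=0; out=[]
    for u in cmd:
        a=((u-x)/tau**2-2*v/tau); v+=a*dt; x+=v*dt
        q+=(a/L*np.cos(p)-g/L*np.sin(p)-.5*q)*dt; p+=q*dt; out.append((x,np.degrees(p)))
    return np.array(out)[::62]
for rows in ([-.017,-.017,-.016,.038,.038,.038,0,0],[-.02,-.02,-.01,.03,.04,.045,0.01,0]):
  for tau in(.02,.05):
    o=sim(np.array(rows),tau); print(tau,[(i*.0625,round(a*1000),round(b)) for i,(a,b) in enumerate(o)])
E
python3 pend.py
```

```text
0.02 [(0.0, 0, 0), (0.0625, -4, -2), (0.125, -12, -5), (0.1875, -20, -7), (0.25, -28, -6), (0.3125, -37, -4), (0.375, -45, 0), (0.4375, -42, 9), (0.5, -25, 22), (0.5625, -6, 28), (0.625, 13, 25), (0.6875, 31, 15), (0.75, 50, 0), (0.8125, 62, -18), (0.875, 64, -35), (0.9375, 64, -41), (1.0, 64, -34)]
0.05 [(0.0, 0, 0), (0.0625, -1, -1), (0.125, -6, -3), (0.1875, -13, -5), (0.25, -21, -6), (0.3125, -29, -5), (0.375, -37, -3), (0.4375, -41, 2), (0.5, -35, 12), (0.5625, -21, 21), (0.625, -4, 24), (0.6875, 14, 21), (0.75, 32, 11), (0.8125, 49, -3), (0.875, 58, -20), (0.9375, 62, -32), (1.0, 63, -34)]
0.02 [(0.0, 0, 0), (0.0625, -4, -2), (0.125, -14, -6), (0.1875, -24, -8), (0.25, -33, -7), (0.3125, -41, -3), (0.375, -47, 3), (0.4375, -44, 12), (0.5, -30, 22), (0.5625, -13, 27), (0.625, 6, 24), (0.6875, 27, 14), (0.75, 49, 1), (0.8125, 65, -15), (0.875, 71, -31), (0.9375, 75, -37), (1.0, 75, -33)]
0.05 [(0.0, 0, 0), (0.0625, -1, -1), (0.125, -7, -3), (0.1875, -15, -6), (0.25, -24, -7), (0.3125, -33, -6), (0.375, -40, -2), (0.4375, -44, 5), (0.5, -38, 13), (0.5625, -27, 21), (0.625, -11, 23), (0.6875, 8, 20), (0.75, 28, 11), (0.8125, 48, -2), (0.875, 61, -17), (0.9375, 69, -28), (1.0, 73, -32)]
```

```bash
cat >> pend.py <<'E'
print()
for rows in ([-.02,-.02,-.016,.05,.055,.02,0],[-.02,-.02,-.016,.04,.06,.03,0],[-.024,-.024,-.016,.06,.06,.02,0]):
  for tau in(.02,.04,.06):
    o=sim(np.array(rows),tau); print(tau,[(round(i*.0625,2),round(a*1000),round(b)) for i,(a,b) in enumerate(o)][5:13])
E
python3 pend.py | sed '1,/^$/d'
python3 -m handwheel '[[[0,0,0,0,0,-0.002,0.1],[0,0,0,0,-0.003,-0.003,0.1],[0,0,0,0,-0.008,0,0.1],[0,0,0,0,-0.01,0,0.1],[0,0,0,0,-0.007,0,0.1],[0,0,0,0,-0.003,0,0.1],[0,0,0,0,0,0,0.1],[0,0,0,0,0,0,0.1],[0,0,0,0,0,0,0.1],[0,0,0,0,0,0,0.1],[0,0,0,0,0,0,0.1],[0,0,0,0,0,0,0.1]]]' 60| egrep 't:|tcp|force:|gap'
```

```text
0.02 [(0.31, -43, -4), (0.38, -51, 1), (0.44, -45, 12), (0.5, -23, 28), (0.56, 3, 35), (0.62, 30, 32), (0.69, 50, 17), (0.75, 62, -8)]
0.04 [(0.31, -37, -6), (0.38, -45, -2), (0.44, -47, 6), (0.5, -34, 19), (0.56, -12, 29), (0.62, 13, 32), (0.69, 37, 24), (0.75, 53, 5)]
0.06 [(0.31, -31, -6), (0.38, -40, -3), (0.44, -45, 2), (0.5, -38, 12), (0.56, -22, 23), (0.62, -1, 29), (0.69, 22, 26), (0.75, 41, 13)]
0.02 [(0.31, -43, -4), (0.38, -51, 1), (0.44, -47, 11), (0.5, -30, 25), (0.56, -6, 32), (0.62, 23, 32), (0.69, 47, 20), (0.75, 63, -2)]
0.04 [(0.31, -37, -6), (0.38, -45, -2), (0.44, -48, 5), (0.5, -38, 17), (0.56, -20, 27), (0.62, 6, 31), (0.69, 31, 26), (0.75, 51, 10)]
0.06 [(0.31, -31, -6), (0.38, -40, -3), (0.44, -45, 2), (0.5, -41, 11), (0.56, -28, 21), (0.62, -8, 27), (0.69, 16, 26), (0.75, 38, 16)]
0.02 [(0.31, -50, -5), (0.38, -59, 2), (0.44, -51, 16), (0.5, -24, 33), (0.56, 5, 41), (0.62, 35, 37), (0.69, 57, 18), (0.75, 69, -11)]
0.04 [(0.31, -44, -7), (0.38, -53, -2), (0.44, -54, 8), (0.5, -38, 23), (0.56, -12, 35), (0.62, 16, 37), (0.69, 42, 26), (0.75, 59, 4)]
0.06 [(0.31, -37, -7), (0.38, -47, -4), (0.44, -52, 3), (0.5, -43, 15), (0.56, -24, 27), (0.62, 0, 33), (0.69, 26, 29), (0.75, 46, 13)]
t: 68.5
tcp_pos: [0.4577, 0.0755, 0.0969]
tool_rot: [-0.043, 0.999, -0.0, 0.0]
force: [-0.2, 0.5, -8.1]
finger_gap: 0.192
gripper_force: 58.8
```

```bash
python3 -m handwheel '[[[0,0,0,0,0.02,0,0.1],[0,0,0,0,0.02,0,0.1],[0,0,0,0,0.016,0,0.1],[0,0,0,0,-0.04,0.001,0.1],[0,0,0,0,-0.06,0.006,0.1],[0,0,0,0,-0.03,0.0015,0.1],[0,0,0,0,0,0,0.1],[0,0,0,0,0,0,0.1],[0,0,0,0,0,0,0.1],[0,0,0,0,0,0,0.1]]]' 60| egrep 't:|tcp|rot|force|gap'
python3 - <<'E'
from h import *
s=sense(); print(s['tcp_pos'],s['force'],s['ft_torque']); im,k=grab('scene','s20.png'); w,kw=grab('wrist','w20.png'); sd,ks=grab('side','d20.png')
def red(i,n):
    hsv=cv2.cvtColor(i,cv2.COLOR_BGR2HSV); r=cv2.inRange(hsv,(0,150,60),(8,255,255))|cv2.inRange(hsv,(172,150,60),(180,255,255))
    for c in cv2.findContours(r,0,2)[0]:
        if cv2.contourArea(c)>5: (u,v),q,_=cv2.minAreaRect(c); print(n,round(u),round(v),np.round(q))
red(im,'sc');red(w,'wr');red(sd,'sd')
# predicted knob for tilt beta about sleeve
a=np.radians(5); tx=np.array([np.cos(a),np.sin(a),0]); u=np.array([-np.sin(a),np.cos(a),0]); H=s['tcp_pos']+[0,0,.0544]
for b in(-10,0,10,20,26,30):
    b_=np.radians(b); ty=np.cos(b_)*np.array([0,0,1])-np.sin(b_)*u; tz=-np.sin(b_)*np.array([0,0,1])-np.cos(b_)*u   # tray y up, tray z toward -u
    K=H+.110*tx+(.012-.096)*ty+.011*tz; print(b,proj(k,K).round(),proj(ks,K).round(),proj(kw,K).round(),'lidedge z',(H-.144*ty+.026*tz)[2].round(4))
E
```

```text
t: 69.75
tcp_pos: [0.4664, 0.0013, 0.0903]
tool_rot: [-0.043, 0.999, -0.001, 0.003]
force: [-1.5, -1.2, 8.2]
finger_gap: 0.192
gripper_force: 60.6
[0.46636306 0.00134915 0.0903007 ] [-1.46975407 -1.15096312  8.21171465] [-0.19385907  0.14593599 -0.04384043]
sc 362 333 [2. 9.]
sc 362 246 [6. 9.]
-10 [353. 261.] [295. 209.] [282. 426.] lidedge z 0.0074
0 [356. 257.] [291. 213.] [305. 422.] lidedge z 0.0007
10 [359. 253.] [288. 215.] [327. 422.] lidedge z -0.0016
20 [363. 248.] [284. 218.] [350. 424.] lidedge z 0.0005
26 [364. 245.] [282. 219.] [364. 427.] lidedge z 0.0039
30 [366. 243.] [281. 219.] [373. 429.] lidedge z 0.007
```

```bash
python3 -m handwheel '[[[0,0,0,0,-0.0063,0.001,0.1],[0,0,0,0,-0.0063,0.0013,0.1],[0,0,0,0,-0.0039,0.0024,0.1],[0,0,0,0,-0.0039,0.0025,0.1],[0,0,0,0,-0.0032,0.0029,0.1],[0,0,0,0,-0.0032,0.003,0.1],[0,0,0,0,-0.0028,0.0034,0.1],[0,0,0,0,-0.0029,0.0035,0.1],[0,0,0,0,0,0,0.1],[0,0,0,0,0,0,0.1]]]' 60| egrep 't:|tcp|force|gap'
cat > kn.py <<'E'
from h import *
s=sense(); print(s['tcp_pos'],s['force'].round(1)); im,k=grab('scene','s2x.png')
hsv=cv2.cvtColor(im,cv2.COLOR_BGR2HSV); r=cv2.inRange(hsv,(0,150,60),(8,255,255))|cv2.inRange(hsv,(172,150,60),(180,255,255))
for c in cv2.findContours(r,0,2)[0]:
    if cv2.contourArea(c)>5: (u_,v),q,_=cv2.minAreaRect(c); print('red',round(u_),round(v),np.round(q))
a=np.radians(5); tx=np.array([np.cos(a),np.sin(a),0]); u=np.array([-np.sin(a),np.cos(a),0]); H=s['tcp_pos']+[0,0,.0544]; print('handle rel mat',((H-[.4608,.0317,.003])@np.c_[tx,u,[0,0,1]]).round(4))
for b in range(0,100,10):
    b_=np.radians(b); ty=np.cos(b_)*np.array([0,0,1])-np.sin(b_)*u; tz=-np.sin(b_)*np.array([0,0,1])-np.cos(b_)*u
    K=H+.110*tx+(.012-.096)*ty+.011*tz; print(b,proj(k,K).round(),'lidedge z',(H-.144*ty+.026*tz)[2].round(4))
E
python3 kn.py
```

```text
t: 71.15
tcp_pos: [0.4665, -0.0303, 0.068]
tool_rot: [-0.043, 0.999, 0.0, -0.0]
force: [1.0, -0.6, -0.1]
finger_gap: 0.187
gripper_force: 59.9
[ 0.46646786 -0.03027533  0.06802583] [ 1.  -0.6 -0.1]
red 362 333 [2. 9.]
red 360 249 [6. 9.]
handle rel mat [ 0.0002 -0.0622  0.1194]
0 [348. 272.] lidedge z -0.0216
10 [351. 268.] lidedge z -0.0239
20 [354. 263.] lidedge z -0.0218
30 [357. 258.] lidedge z -0.0153
40 [360. 252.] lidedge z -0.0046
50 [363. 246.] lidedge z 0.0099
60 [365. 240.] lidedge z 0.0279
70 [368. 235.] lidedge z 0.0487
80 [369. 229.] lidedge z 0.0718
90 [370. 224.] lidedge z 0.0964
```

```bash
python3 -m handwheel '[[[0,0,0,0,-0.003,0.0038,0.1],[0,0,0,0,-0.003,0.0039,0.1],[0,0,0,0,-0.003,0.0043,0.1],[0,0,0,0,-0.003,0.0043,0.1],[0,0,0,0,-0.0025,0.0047,0.1],[0,0,0,0,-0.0025,0.0048,0.1],[0,0,0,0,-0.002,0.005,0.1],[0,0,0,0,-0.002,0.0051,0.1],[0,0,0,0,-0.002,0.0053,0.1],[0,0,0,0,-0.002,0.0054,0.1],[0,0,0,0,-0.0015,0.0057,0.1],[0,0,0,0,-0.0014,0.0057,0.1],[0,0,0,0,-0.0014,0.0059,0.1],[0,0,0,0,-0.0014,0.0059,0.1],[0,0,0,0,-0.001,0.006,0.1],[0,0,0,0,-0.0008,0.0061,0.1],[0,0,0,0,0,0,0.1],[0,0,0,0,0,0,0.1]]]' 60| egrep 't:|tcp|force|gap'
python3 kn.py
```

```text
t: 73.45
tcp_pos: [0.4694, -0.0627, -0.0136]
tool_rot: [-0.043, 0.999, 0.0, -0.0]
force: [-0.4, -0.3, -2.8]
finger_gap: 0.188
gripper_force: 59.7
[ 0.46936635 -0.06273817 -0.01362952] [-0.4 -0.3 -2.8]
red 362 333 [2. 9.]
handle rel mat [ 0.0003 -0.0948  0.0378]
0 [339. 302.] lidedge z -0.1032
10 [342. 298.] lidedge z -0.1056
20 [345. 293.] lidedge z -0.1034
30 [348. 287.] lidedge z -0.0969
40 [351. 282.] lidedge z -0.0863
50 [354. 276.] lidedge z -0.0717
60 [356. 271.] lidedge z -0.0537
70 [358. 265.] lidedge z -0.0329
80 [360. 260.] lidedge z -0.0098
90 [361. 256.] lidedge z 0.0148
```

```bash
python3 -m handwheel '[[[0,0,0,0,-0.0006,0.005,0.1],[0,0,0,0,-0.0003,0.004,0.1],[0,0,0,0,0,0.002,0.1],[0,0,0,0,0,0,0.1],[0,0,0,0,0,0,0.1]]]' 60| egrep 't:|tcp|force|gap'
python3 -m handwheel '[[[0,0,0,0,0,0.001,0.1],[0,0,0,0,0,0,0.1]]]' | egrep 'tcp|force:'
```

```text
t: 74.12
tcp_pos: [0.4699, -0.064, -0.0246]
tool_rot: [-0.043, 0.999, -0.0, 0.0]
force: [-0.3, -1.2, -2.1]
finger_gap: 0.191
gripper_force: 59.7
tcp_pos: [0.4699, -0.064, -0.0255]
force: [0.1, -2.9, -2.6]
gripper_force: 59.7
```

```bash
for i in 1 2 3; do python3 -m handwheel '[[[0,0,0,0,0,0.0008,0.1],[0,0,0,0,0,0,0.1]]]' | egrep 'tcp|force:'; done
```

```text
tcp_pos: [0.4699, -0.064, -0.0264]
force: [-0.2, -1.2, -1.8]
gripper_force: 59.7
tcp_pos: [0.4699, -0.064, -0.0267]
force: [-0.6, -2.1, 3.5]
gripper_force: 60.1
tcp_pos: [0.4699, -0.0642, -0.0273]
force: [-1.0, -2.7, 6.7]
gripper_force: 60.5
```

```bash
python3 -m handwheel '[[[0,0,0,0,0,-0.0006,0.25],[0,0,0,0,0,0,0.4],[0,0,0,0,0,0,0.45],[0,0,0,0,0,0,0.45],[0,0,0,0,0,-0.01,0.45],[0,0,0,0,0,-0.03,0.45],[0,0,0,0,0,-0.05,0.45],[0,0,0,0,0.04,-0.06,0.45],[0,0,0,0,0.05,-0.06,0.3],[0,0,0,0,0,-0.06,0.0],[0,0,0,0,0,-0.04,0],[0,0,0,0,0,0,0],[0,0,0,0,0,0,0],[0,0,0,0,0,0,0]]]' | egrep 't:|tcp|force|gap'
python3 - <<'E'
from h import *
w,k=grab('wrist','w22.png'); im,ks=grab('scene','s22.png'); s=sense(); print(s['tcp_pos'])
a=np.radians(5); tx=np.array([np.cos(a),np.sin(a),0]); u=np.array([-np.sin(a),np.cos(a),0]); C=np.array([.4608,.0317,0])
# rectified top view in mat frame at z=.055 (tray's upper face), 280x200mm, and at mat level
def rect(img,k,z,sx=2):
    pts=[(-.15,.11),(.15,.11),(.15,-.15),(-.15,-.15)]
    src=np.float32([proj(k,C+x*tx+y*u+[0,0,z]) for x,y in pts]); W,Hh=300*sx,260*sx
    return cv2.warpPerspective(img,cv2.getPerspectiveTransform(src,np.float32([(0,0),(W,0),(W,Hh),(0,Hh)])),(W,Hh))
r1=rect(w,k,.003); r2=rect(w,k,.055); r3=rect(im,ks,.003); r4=rect(im,ks,.055)
cv2.imwrite('pics/r22.png',np.vstack([np.hstack([r1[::2,::2],r2[::2,::2]]),np.hstack([r3[::2,::2],r4[::2,::2]])]))
E
```

```text
t: 76.88
tcp_pos: [0.462, 0.0107, 0.2612]
tool_rot: [-0.043, 0.999, 0.0, -0.002]
force: [0.2, 0.3, 0.9]
finger_gap: -0.001
gripper_force: 0.0
[0.46235275 0.01061941 0.26130613]
```

View pics/r22.png

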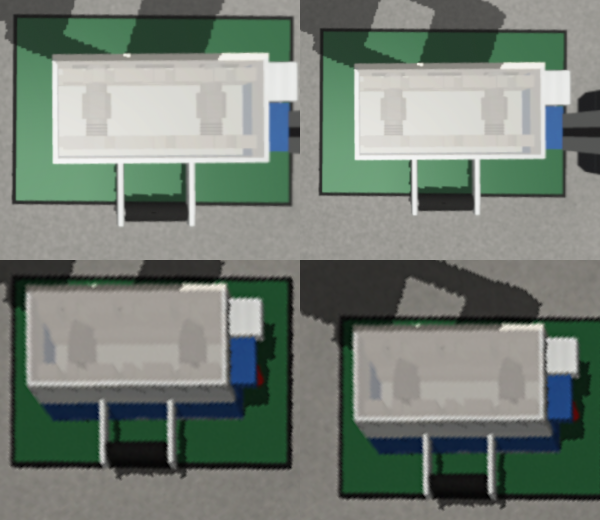

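```bash
python3 - <<'E'
from h import *
im=cv2.imread('pics/s22.png'); hsv=cv2.cvtColor(im,cv2.COLOR_BGR2HSV); pan=np.zeros(im.shape[:2],np.uint8); cv2.fillConvexPoly(pan,np.array([[218,275],[322,348],[266,412],[156,330]]),255)
print('grey in pan',cv2.countNonZero(cv2.inRange(hsv,(0,0,60),(180,90,255))&pan))
from station import sign_off; print(sign_off())
E
```

```text
grey in pan 0
the job is handed in; nothing more can be done
None
```

The job is handed in: both steel fittings that were in the pan are in their saddles, and the tray is shut, latched and lying flat upside down, within about 3 mm of the mat's centre, with the measuring tools not touched.

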